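# Square the glass blanks and hold the viewer's shutter half open

## Task

Tap or nudge the untidy stack of four glass blanks on the light box's window until their edges are flush all round, leaving the stack flat over the middle of the window, and take your fingers off it while the shutter is still shut. Then ease the sprung shutter open by its tab to the orange half-way line, so that the edge between light and dark crosses the glass for inspection, and hold it still there for three seconds; never throw it wide open or let it snap back. Finish while still holding it at half, with the paddle, pot and tool block left where they are.

Things in the scene. Friction and masses are not known exactly. Their poses are not given: they have to be found in the camera images.
- window (a point): Glass inspection light box, fixed to the bench: grey case with an aluminium deck, 130 mm along its x, 250 mm along its y (from 70 mm on the -y side of this point to 180 mm on the +y side), deck flat and 70 mm above the bench. This point is the centre of its lit window, a 60 x 60 mm glass pane flush with the deck; axes are the box's own (x across, y towards the shutter's tab, z up).
- tab (a point): Black finger tab of the light box's sprung shutter, an upright block 26 mm along the box's x, 14 mm along its y, standing on the deck to 40 mm above it. This point is its middle, 22 mm above the deck; axes as the box's. With the shutter shut it lies 90 mm from the window's centre along the box's +y. Deck around it is clear (the index lines are flat paint).
- half_mark (a point): Orange index line on the deck beside the tab's slot: the tab's middle stands level with it along the box's y when the shutter is half open. On the deck's surface, 120 mm from the window's centre along the box's +y.
- shutter (a joint): Opening of the shutter in m: 0 shut (blade covers the window), grows as the tab slides along the box's +y, 0.060 wide open, 0.030 half open (blade's edge across the middle of the window). A return spring pulls it shut with 3 N at 0, rising by 2 N per 10 mm to 15 N wide open (9 N at half); let go, it snaps shut.
- blank_a: One of four glass blanks stacked untidily on the window: cobalt blue, tinted, square 45 x 45 mm, 6 mm thick, about 30 g; lowest, on the window. All lie flat one upon another (stack 24 mm high), out of line with each other by up to 13 mm across or along the box and up to 12 degrees, but within 10 mm and 6 degrees of square with the window. Origin: centre of its underside; z up, x and y along its edges.
- blank_b: One of four glass blanks stacked untidily on the window: amber, tinted, square 45 x 45 mm, 6 mm thick, about 30 g; second from below. All lie flat one upon another (stack 24 mm high), out of line with each other by up to 13 mm across or along the box and up to 12 degrees, but within 10 mm and 6 degrees of square with the window. Origin: centre of its underside; z up, x and y along its edges.
- blank_c: One of four glass blanks stacked untidily on the window: green, tinted, square 45 x 45 mm, 6 mm thick, about 30 g; third from below. All lie flat one upon another (stack 24 mm high), out of line with each other by up to 13 mm across or along the box and up to 12 degrees, but within 10 mm and 6 degrees of square with the window. Origin: centre of its underside; z up, x and y along its edges.
- blank_d: One of four glass blanks stacked untidily on the window: violet, tinted, square 45 x 45 mm, 6 mm thick, about 30 g; on top. All lie flat one upon another (stack 24 mm high), out of line with each other by up to 13 mm across or along the box and up to 12 degrees, but within 10 mm and 6 degrees of square with the window. Origin: centre of its underside; z up, x and y along its edges.
- paddle: Bystander, loose on the bench: graphite paddle lying flat, 233 mm long along its x (wooden handle 21 mm thick to -x, black head 75 x 50 mm to +x), 21 mm high. Origin: at its middle, bench level.
- pot: Bystander, loose on the bench: open metal water pot, 72 mm across, 60 mm high. Origin: centre of its underside.
- pick_block: Bystander, loose on the bench: wooden block 70 x 46 x 30 mm with three short tool handles standing in it, 73 mm high in all. Origin: centre of its underside.
Things that resemble listed ones, but are neither listed nor needed, are in the scene too. Of the things like the blank_c, leave any that is brown; of the rest the smaller one is meant. Of the things that look like the blank_d, the smaller one is meant.

How it is judged:
By the outcome, as a careful person would: the job done as asked, in the order asked, and still so for the second after the job is handed in, while the arm keeps its last pose, push and grip.
It also fails if it takes over 72 s, if anything falls off the work surface, if the arm or the gripper's body presses on something with over 40 N, if the wrist force passes 120 N, or if a joint passes its speed limit or range.

## Robot

A 6-joint arm with a two-finger parallel gripper is mounted at the origin on the work surface. World frame = base frame: x ahead of the robot, y to its left, z up, the work surface at z = 0. Lengths are in mm, angles in rad, forces in N, time in s.
With the tool pointing down it reaches from about 275 to 850 mm from the base axis. Payload 19 kg.
Tool frame: the origin (TCP) lies midway between the tips of the shut fingers; the grasp point (between the pads) lies grasp_offset behind it (grasp_offset is the distance from the TCP to the grasp point, in mm); z points along the fingers, y is the direction in which the jaws open and shut (so a half turn about z gives the same grasp; the last joint's range is limited). The gripper opens to 85 mm and grips with 20 to 120 N. Pads are 22 mm wide; open, the fingers measure 114 mm over their backs; the gripper's body (76 mm by 85 mm) begins 54 mm behind the grasp point. The pads swing forward as they close: fully open they stand 13 mm farther back than shut.
Start: joints at [0.98, 0.15, 1.437, -0, 1.554, -0.134], TCP at [253.619, 516.011, 231.267] pointing down, gripper open.
Joint ranges: [-2.8, 2.8], [-0.68, 2.1], [0.12, 2.68], [-1.39, 4.53], [0.16, 2.79], [-2.81, 2.81]. Speed limits (rad/s): [1.89, 1.89, 2.22, 3.01, 3.01, 3.01].

## Interface

Orientations are given as a unit quaternion [w, x, y, z].
In Python, from workcell import * gives the robot as it stands.
- The arm moves only by the tool send_rows, never from a script. Its arguments are lists of equal length, an entry for each row: "travel": the shift along the world's x, y, z in m, a list of three; "turn": the turn, a rotation vector about the world's x, y, z in degrees, a list of three. A call has 1 to 5 rows; each row is the pose to reach, as a shift and turn from the pose measured when the call began; what a row does not reach only later rows make up. A row lasts 1/8 s, in which the tool goes at most 62.5 mm and 10.7 degrees, less where a joint would pass 70% of its speed; a pose out of reach is approached as far as the arm can. A call with a gripper value outside its range is refused whole. "gripper" is the opening, from -1 (shut) to 1 (fully open), so that 0 is half open, set as the call begins (left out, the last holds). The fingers move at their own pace and stop on an object; "squeeze" is the grip in N (left out, the last holds). Time passes only in rows, so rows that repeat a pose let the fingers close. It gives the time, the measured TCP pose, the force and the opening at its end, in the units of the state.
- get_state(): the state, without advancing time (a new reading comes with each control period).
- camera(name): name is "side" or "top" or "wrist"; returns the picture (420x560x3 uint8, red, green, blue); there is no depth.
- calibration(name): a dict with "K" (3x3 intrinsics, pixels), "k1" (the pictures are not rectified: a ray, as slopes to the right and down, at radius r is drawn at 1 + k1 r^2 times it, then the intrinsics apply), "cam_to_world" (4x4, takes a point from camera to world coordinates). Camera axes: x right, y down, z forward; pixel columns grow to the right and rows downward; lengths in mm; the calibration is good to about 2 mm. A picture is of the moment at which its call begins: read the wrist's pose just before it. calibration takes no time and is no camera call; for the wrist camera it gives the pose at the moment of the call.
- job_done(): hands the job in, once; it reports no verdict.
Trained networks look in the newest picture that a camera, given by its name, has taken for a name from the list of things; names that differ only in an ending like _2 or _b are one class to them, and where a whole thing is asked for, a point or a joint stands for the part that bears it (a point fixed in the world has none). Each returns a list of dicts, best first, with "p" (0 to 1); they miss things now and then, are a little off and sometimes report something else, mostly with a low value. They report only what shows in the picture. A call takes as long as a camera call. They do not tell look-alikes from the thing itself.
- find_in(camera, target): "location" ([x, y, z] in mm, in the coordinates of the camera as it stood for that picture, good to about 4 mm: the middle of the surface that is visible of it).
- silhouettes(camera, target): "mask" (420x560 bool, what is visible of it).
- tip_of(camera, target): "location" ([x, y, z] in mm, in the coordinates of the camera as it stood for that picture, good to about 4 mm: a listed point, or the origin of a listed thing).
The state is a dict: "time": time; "joint_pos": joint angles; "qvel": joint speeds; "effort": joint torques, N m; "eef_pos": TCP position; "ee_rot": TCP orientation; "ft_force": force on the tool from outside, world axes, zero at the start; "moment": the same for the moment, N m; "gripper_width": finger opening in mm.
Only numpy, scipy, OpenCV 4.12 (cv2) and the standard library are available. Lean on these libraries where they do the work, as an engineer would, in place of code of your own. Each camera call takes 0.05 s, during which the arm holds its last target.

## Working session

There is one attempt and no reset: what is moved stays moved. The work goes in short steps, Python scripts to look and compute and a tool call to move; the robot and the scene stay as the last step left them, time stands still between calls to the robot, and variables do not carry over. Pictures are saved under pics/ and viewed, and the job is handed in when it is done.

Besides the shell and the picture viewer there is one more tool, called after "Request:" as name(argument=value, ...) on one line, values as JSON. send_rows: Moves the arm, as the interface text tells. Its arguments: {"type":"object","properties":{"travel":{"type":"array"},"turn":{"type":"array"},"gripper":{"type":"number"},"squeeze":{"type":"number"}},"required":["travel","turn"]}

```bash
ls; mkdir -p pics; python3 - <<'E'
from workcell import *
import cv2,numpy as np
print(get_state())
for n in ("side","top","wrist"):
    im=camera(n); c=calibration(n); print(n,c)
    cv2.imwrite(f"pics/{n}0.png",im[:,:,::-1])
E
```

```text
pics
{'time': 0.0, 'joint_pos': array([ 9.80010989e-01,  1.50975767e-01,  1.43804662e+00, -1.52964033e-05,
        1.55377779e+00, -1.34006973e-01]), 'qvel': array([ 0.00098977,  0.00012702,  0.00021483, -0.00050482, -0.0003071 ,
       -0.00134176]), 'effort': array([ 2.21106726e-03, -7.13064837e+01, -5.70878899e+01,  4.82329824e-06,
        9.13013646e-03, -3.35171728e-05]), 'eef_pos': array([253.49512999, 515.82896873, 230.67352411]), 'ee_rot': array([-2.06892194e-04,  2.26408657e-01,  9.74032215e-01, -5.67257036e-04]), 'ft_force': array([-0.21228245,  0.28561551,  0.04604334]), 'moment': array([-0.02494797,  0.02505491, -0.01606049]), 'gripper_width': 85.84505992288864}
side {'K': array([[520.95540781,   0.        , 285.54965075],
       [  0.        , 520.95540781, 206.87701287],
       [  0.        ,   0.        ,   1.        ]]), 'k1': -0.009642569674718854, 'cam_to_world': array([[-8.37109121e-01, -4.20024079e-01,  3.50468390e-01,
         2.49387537e+02],
       [-5.46851834e-01,  6.59151441e-01, -5.16209695e-01,
         4.52770536e+02],
       [-1.41912430e-02, -6.23778126
[... 540 characters left out ...]
-1.64120865e-01, -9.85889066e-01,
         9.80287404e+02],
       [ 0.00000000e+00,  0.00000000e+00,  0.00000000e+00,
         1.00000000e+00]])}
wrist {'K': array([[313.2556238 ,   0.        , 279.86342894],
       [  0.        , 313.2556238 , 208.5704181 ],
       [  0.        ,   0.        ,   1.        ]]), 'k1': -0.018772211238463524, 'cam_to_world': array([[ 4.41692433e-01,  8.54899511e-01,  2.72129788e-01,
         1.83777267e+02],
       [ 8.97166193e-01, -4.20617690e-01, -1.34809427e-01,
         5.49960755e+02],
       [-7.85910464e-04,  3.03689949e-01, -9.52770590e-01,
         3.73417287e+02],
       [ 0.00000000e+00,  0.00000000e+00,  0.00000000e+00,
         1.00000000e+00]])}
```

View pics/side0.png

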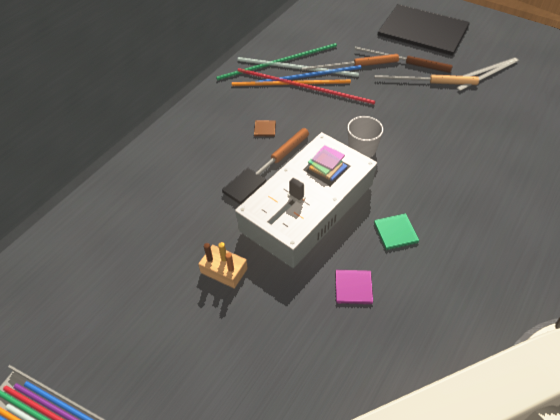

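View pics/top0.png

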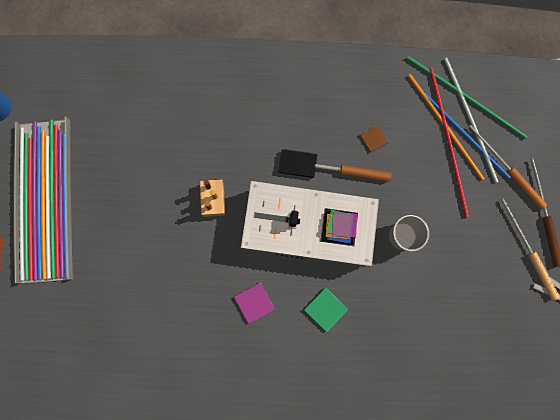

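View pics/wrist0.png

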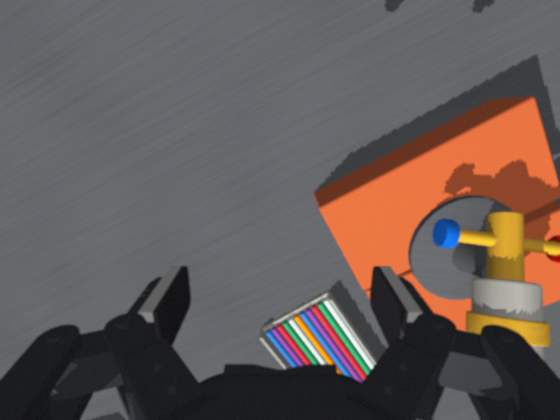

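```bash
cat > h.py <<'E'
from workcell import *
import cv2,numpy as np
def p2w(cal,px,z):
    px=np.atleast_2d(np.float64(px)); K=cal["K"]; M=cal["cam_to_world"]
    d=(px-[K[0,2],K[1,2]])/[K[0,0],K[1,1]]
    u=d.copy()
    for _ in range(20): u=d/(1+cal["k1"]*(u**2).sum(1,keepdims=True))
    r=np.c_[u,np.ones(len(u))]@M[:3,:3].T; o=M[:3,3]
    return o+r*((z-o[2])/r[:,2])[:,None]
def w2p(cal,P):
    P=np.atleast_2d(np.float64(P)); M=cal["cam_to_world"];K=cal["K"]
    c=(P-M[:3,3])@M[:3,:3]; u=c[:,:2]/c[:,2:]
    u=u*(1+cal["k1"]*(u**2).sum(1,keepdims=True))
    return u*[K[0,0],K[1,1]]+[K[0,2],K[1,2]]
def up(im,x0,x1,y0,y1,s,name):
    c=cv2.resize(np.ascontiguousarray(im[y0:y1,x0:x1,::-1]),None,fx=s,fy=s,interpolation=cv2.INTER_CUBIC)
    cv2.imwrite("pics/"+name,c)
E
python3 - <<'E'
from h import *
t=cv2.imread("pics/top0.png")[:,:,::-1]; s=cv2.imread("pics/side0.png")[:,:,::-1]
up(t,235,385,170,275,5,"t1.png"); up(s,230,385,130,260,5,"s1.png")
for cam in("top","side"):
    c=calibration(cam)
    for n in ("window","tab","half_mark","blank_a","blank_b","blank_c","blank_d"):
        for d in tip_of(cam,n)[:3]:
            l=np.r_[d["location"],1]; print(cam,n,round(d["p"],2),(c["cam_to_world"]@l)[:3].round(1))
E
```

```text
top window 0.94 [ 556.5 -130.2   69. ]
top tab 0.45 [568.1 -44.3  93.7]
top half_mark 0.88 [566.9 -16.2  67.9]
top blank_a 0.83 [ 754.  -218.5   -1.9]
top blank_a 0.74 [405.2  23.7   4.4]
top blank_a 0.71 [ 558.4 -144.6   89.4]
top blank_b 0.83 [ 754.  -218.5   -1.9]
top blank_b 0.74 [405.2  23.7   4.4]
top blank_b 0.71 [ 558.4 -144.6   89.4]
top blank_c 0.83 [ 754.  -218.5   -1.9]
top blank_c 0.74 [405.2  23.7   4.4]
top blank_c 0.71 [ 558.4 -144.6   89.4]
top blank_d 0.83 [ 754.  -218.5   -1.9]
top blank_d 0.74 [405.2  23.7   4.4]
top blank_d 0.71 [ 558.4 -144.6   89.4]
side window 0.64 [ 552.4 -136.2   70.8]
side tab 0.67 [567.6 -47.4  91.7]
side half_mark 0.65 [569.  -12.3  73.6]
side blank_a 0.97 [404.   26.3   1.5]
side blank_a 0.79 [ 558.8 -139.9   88.5]
side blank_a 0.65 [ 547.6 -135.7   68.9]
side blank_b 0.97 [404.   26.3   1.5]
side blank_b 0.79 [ 558.8 -139.9   88.5]
side blank_b 0.65 [ 547.6 -135.7   68.9]
side blank_c 0.97 [404.   26.3   1.5]
side blank_c 0.79 [ 558.8 -139.9   88.5]
side blank_c 0.65 [ 547.6 -135.7   68.9]
side blank_d 0.97 [404.   26.3   1.5]
side blank_d 0.79 [ 558.8 -139.9   88.5]
side blank_d 0.65 [ 547.6 -135.7   68.9]
```

View pics/t1.png

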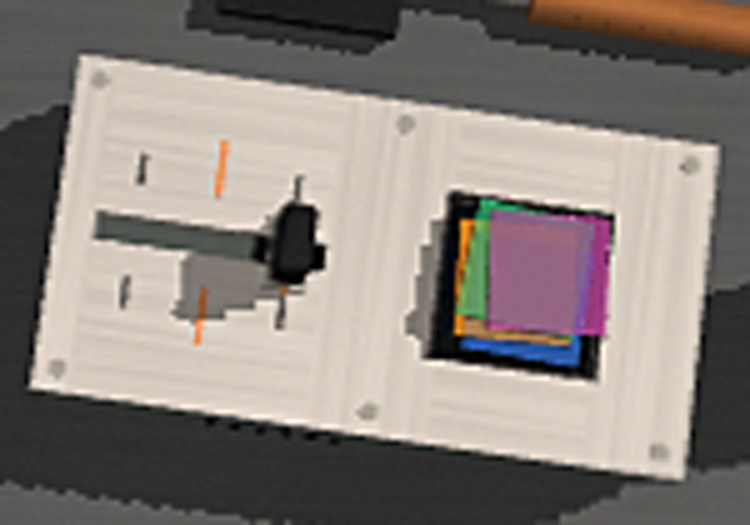

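View pics/s1.png

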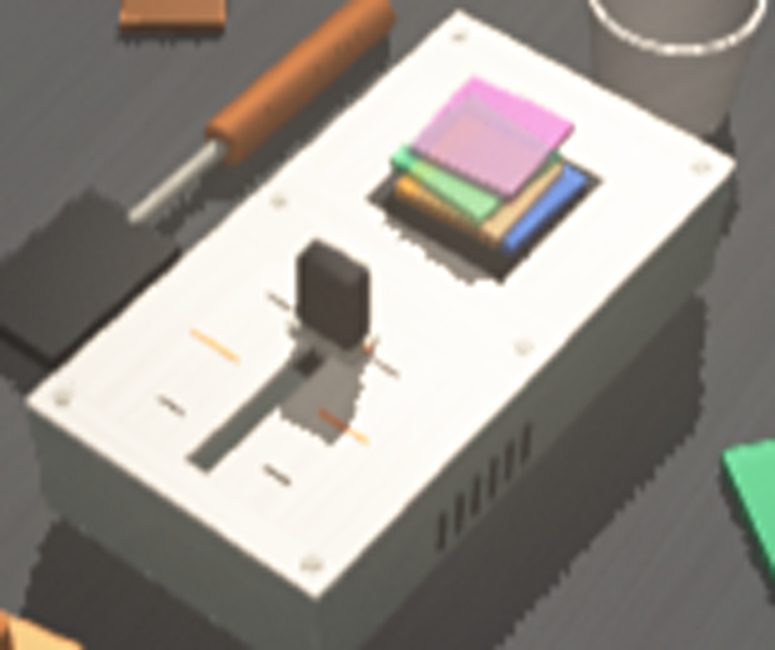

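```bash
cat >> h.py <<'E'
def crop2px(uv,x0,y0,s): return (np.float64(uv)+0.5)/s-0.5+[x0,y0]
def fit(src,dst):
    a=src-src.mean(0); b=dst-dst.mean(0)
    th=np.arctan2((a[:,0]*b[:,1]-a[:,1]*b[:,0]).sum(),(a*b).sum())
    R=np.array([[np.cos(th),-np.sin(th)],[np.sin(th),np.cos(th)]])
    t=dst.mean(0)-R@src.mean(0); return t,th,np.linalg.norm(dst-(src@R.T+t),axis=1)
E
python3 - <<'E'
from h import *
box=np.float64([[65,180],[65,-70],[-65,-70],[-65,180]])
win=np.float64([[30,30],[30,-30],[-30,-30],[-30,30]])
ct=calibration("top");cs=calibration("side")
T=lambda uv,z:p2w(ct,crop2px(uv,235,170,5),z)[:,:2]
S=lambda uv,z:p2w(cs,crop2px(uv,230,130,5),z)[:,:2]
print(fit(box,T([(82,55),(720,147),(685,480),(30,388)],70)))
print(fit(win,T([(450,190),(615,213),(598,380),(425,357)],70)))
# side: corners: far-left (460,10) = +x -y ; (735,162) = -x -y ; (317,598) -x +y; (27,403) +x +y
print(fit(box,S([(27,403),(460,10),(735,162),(317,598)],70)))
print("d top",T([(490,210),(614,214),(606,336),(488,330)],94)); print("d side",S([(474,76),(574,128),(517,197),(413,150)],94))
# lines
print("half T",T([(223,140),(218,196),(204,286),(197,345)],70))
E
```

```text
(array([ 555.21732853, -135.02709721]), np.float64(-0.10931463824312658), array([0.06306513, 0.28486087, 0.43152266, 0.64966413]))
(array([ 555.8420679 , -134.72442436]), np.float64(-0.1094802647657457), array([3.19009086, 3.70406987, 3.96414698, 4.63117871]))
(array([ 555.0357261 , -136.00940918]), np.float64(-0.10674669813056792), array([0.59408441, 1.69332039, 0.55174362, 0.93204864]))
d top [[ 580.36557425 -118.35961334]
 [ 580.46859572 -165.32360921]
 [ 534.33562037 -162.42138122]
 [ 535.19833115 -118.09058895]]
d side [[ 577.42598053 -163.8952506 ]
 [ 532.89551589 -160.25089714]
 [ 533.36612564 -119.33114396]
 [ 576.82731083 -119.23536896]]
half T [[607.99367726 -18.51191991]
 [586.12143067 -17.20835968]
 [551.24777831 -12.86740877]
 [528.63673291 -10.87579048]]
```

```bash
python3 - <<'E'
import workcell as w
print(dir(w)); print(getattr(w,"grasp_offset",None)); print(w.get_state()["time"])
E
```

```text
['Unreachable', '__builtins__', '__cached__', '__doc__', '__file__', '__loader__', '__name__', '__package__', '__spec__', 'calibration', 'camera', 'find_in', 'get_state', 'grasp_offset', 'job_done', 'silhouettes', 'tip_of']
18.700000000000003
0.85
```

Request:
send_rows(travel=[[0.023, -0.05, 0], [0.046, -0.1, 0], [0.069, -0.15, 0], [0.092, -0.2, 0], [0.115, -0.25, 0]], turn=[[0, 0, -7], [0, 0, -14], [0, 0, -21], [0, 0, -28], [0, 0, -35]], gripper=1, squeeze=20)

```text
time: 1.48
eef_pos: [369.0, 264.4, 231.4]
ee_rot: [0.0, 0.51, 0.86, 0.0]
ft_force: [1.7, 0.4, 0.1]
gripper_width: 85.2
```

Request:
send_rows(travel=[[0.023, -0.05, 0], [0.046, -0.1, 0], [0.07, -0.15, -0.005], [0.093, -0.2, -0.015], [0.116, -0.25, -0.03]], turn=[[0, 0, -7], [0, 0, -14], [0, 0, -21], [0, 0, -28], [0, 0, -35]])

```text
time: 2.1
eef_pos: [485.7, 12.5, 201.7]
ee_rot: [0.001, 0.747, 0.665, 0.001]
ft_force: [1.2, 0.3, -1.4]
gripper_width: 85.5
```

Request:
send_rows(travel=[[0.023, -0.05, -0.01], [0.046, -0.1, -0.02], [0.07, -0.15, -0.03], [0.07, -0.15, -0.03]], turn=[[0, 0, 0], [0, 0, 0], [0, 0, 0], [0, 0, 0]])

```text
time: 2.6
eef_pos: [556.1, -140.4, 170.0]
ee_rot: [-0.0, 0.748, 0.664, 0.0]
ft_force: [-0.4, 0.6, -0.7]
gripper_width: 84.8
```

```bash
cat > look.py <<'E'
from h import *
import sys
from scipy.spatial.transform import Rotation
def st():
    s=get_state(); q=s["ee_rot"]; R=Rotation.from_quat(np.r_[q[1:],q[0]]).as_matrix()
    print("t",s["time"].__round__(2),"tcp",s["eef_pos"].round(1),"jawyaw",np.degrees(np.arctan2(R[1,1],R[0,1])).round(2),"z",R[:,2].round(4),"f",s["ft_force"].round(1),"w",round(s["gripper_width"],1))
st()
n=sys.argv[1]
for cam in sys.argv[2:]:
    im=camera(cam); 
    if cam=="wrist":
        cv2.imwrite(f"pics/{n}_w.png",im[:,:,::-1]); np.save(f"pics/{n}_wcal.npy",calibration("wrist"),allow_pickle=True)
    elif cam=="top": up(im,235,385,170,275,5,f"{n}_t.png")
    else: up(im,230,385,110,240,5,f"{n}_s.png")
E
python3 look.py a wrist side
```

```text
t 2.6 tcp [ 556.1 -140.4  170. ] jawyaw -6.82 z [-1.e-04  2.e-04 -1.e+00] f [-0.4  0.6 -0.7] w 84.8
```

View pics/a_w.png

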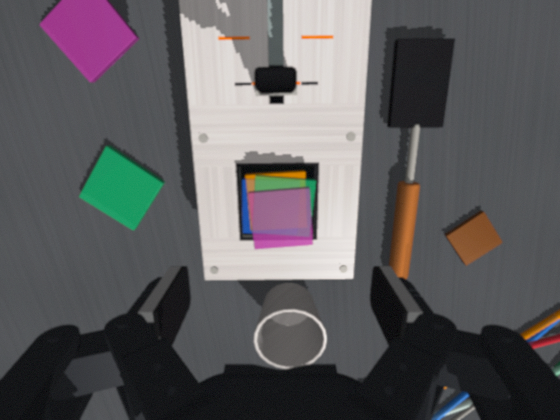

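View pics/a_s.png

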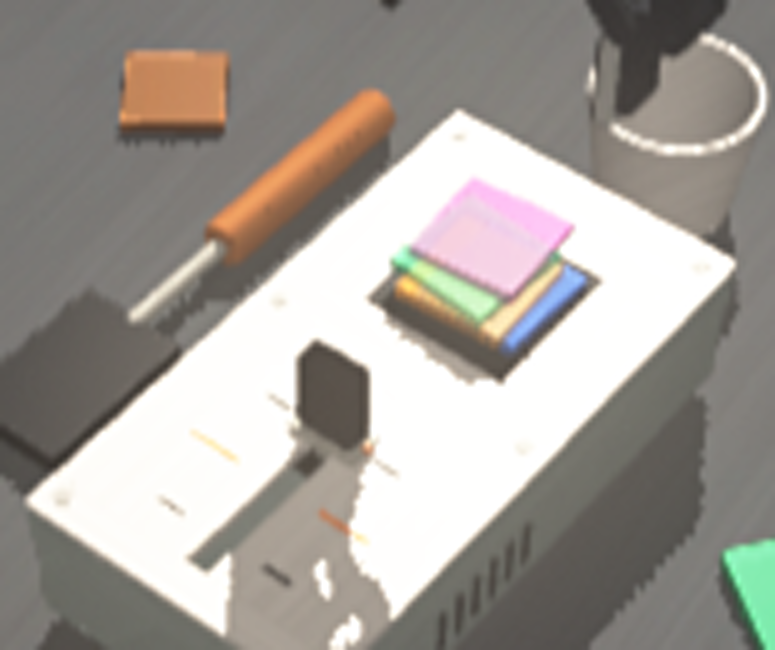

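```bash
python3 - <<'E'
from h import *
c=np.load("pics/a_wcal.npy",allow_pickle=True).item()
W=lambda uv,z:p2w(c,uv,z)[:,:2]
win=np.float64([[-30,30],[30,30],[30,-30],[-30,-30]])
print(fit(win,W([(237,163),(318,162),(318,241),(240,241)],70)))
th=-.109;R=np.array([[np.cos(th),-np.sin(th)],[np.sin(th),np.cos(th)]])
B=lambda p:(p-[555.2,-135.2])@R
print("corners -y",B(W([(205,280),(353,279)],70)).round(1))
print("edges at row100",B(W([(188,100),(366,100)],70)).round(1))
print("half",B(W([(218,38),(249,38),(301,37),(333,37)],70)).round(1))
print("shut lines",B(W([(236,84),(251,84),(303,83),(317,83)],70)).round(1))
print("tab top",B(W([(254,67),(297,67),(255,91),(296,91)],110)).round(1))
print("d",B(W([(247,190),(309,187),(313,244),(254,249)],94)).round(1))
print("b top-left",B(W([(245,174),(305,170)],82)).round(1), "a left",B(W([(241,180),(243,237)],76)).round(1),"c right",B(W([(316,179),(314,210)],88)).round(1))
E
```

```text
(array([ 554.9339731 , -134.18968825]), np.float64(-0.10697491274372035), array([3.62443333, 3.50936922, 4.71889993, 3.91555996]))
corners -y [[-65.7 -68.9]
 [ 64.6 -69.2]]
edges at row100 [[-66.   81.1]
 [ 65.1  79.8]]
half [[-41.1 121.9]
 [-19.5 121.7]
 [ 16.8 121.9]
 [ 39.2 121.8]]
shut lines [[-30.   91.7]
 [-19.2  91.5]
 [ 18.6  91.9]
 [ 28.7  91.8]]
tab top [[-13.6  98.2]
 [ 12.1  97.9]
 [-13.4  84.6]
 [ 11.6  84.4]]
d [[-22.6  18.4]
 [ 22.1  20.2]
 [ 26.  -24.5]
 [-19.2 -28.2]]
b top-left [[-24.9  27.7]
 [ 20.   30.3]] a left [[-28.9  21.9]
 [-29.5 -25.8]] c right [[27.6 24.7]
 [26.7  0.8]]
```

Request:
send_rows(travel=[[-0.001, 0.006, -0.02], [-0.001, 0.006, -0.045], [-0.001, 0.006, -0.07], [-0.001, 0.006, -0.085], [-0.001, 0.006, -0.085]], turn=[[0, 0, 0.6], [0, 0, 0.6], [0, 0, 0.6], [0, 0, 0.6], [0, 0, 0.6]])

```text
time: 3.32
eef_pos: [554.2, -130.9, 86.0]
ee_rot: [-0.0, 0.743, 0.669, 0.0]
ft_force: [-0.4, -0.7, -0.1]
gripper_width: 85.3
```

```bash
python3 look.py b wrist side
```

```text
t 3.33 tcp [ 554.2 -130.9   86. ] jawyaw -6.04 z [ 3.e-04  7.e-04 -1.e+00] f [-0.4 -0.7 -0.1] w 85.3
```

View pics/b_w.png

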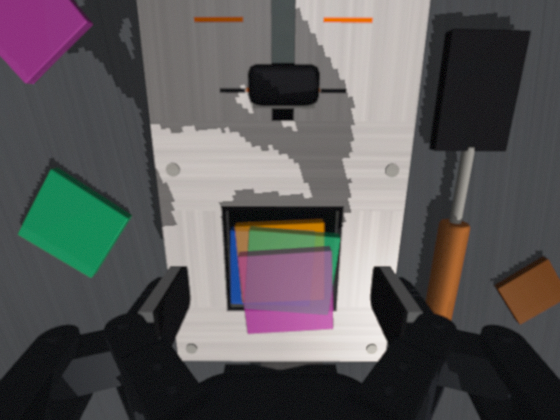

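View pics/b_s.png

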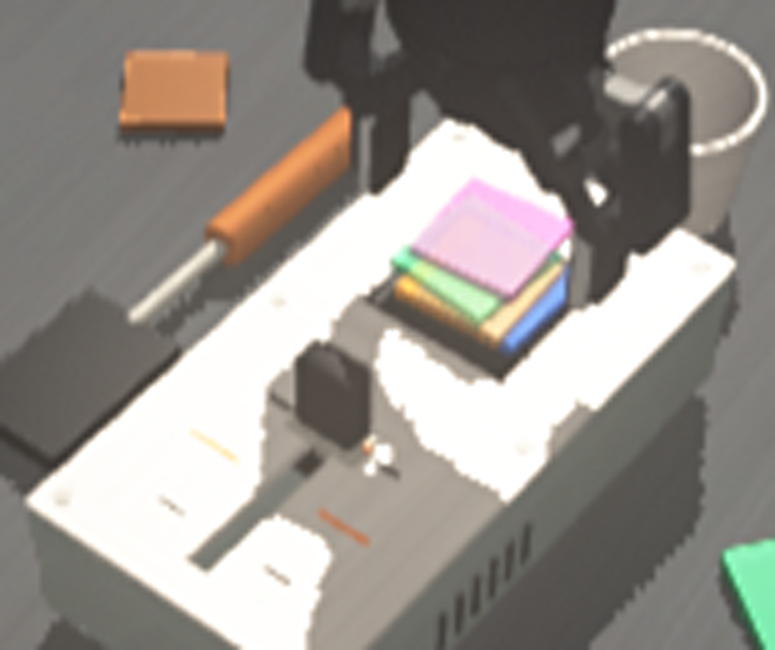

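```bash
python3 - <<'E'
from h import *
for i in range(3):
    s=get_state(); print(s["time"],s["eef_pos"],s["qvel"].round(4)); camera("top")
E
```

```text
3.425 [ 554.89858533 -131.47982077   87.32435548] [-0.0026 -0.0016 -0.0053  0.0011  0.0001  0.0003]
3.475 [ 554.99029941 -131.63273981   87.43295896] [-0.004  -0.0009 -0.0016 -0.0005 -0.0025 -0.0004]
3.525 [ 554.99248226 -131.73484947   87.40961082] [-0.0025  0.0003  0.0036  0.0015 -0.0024  0.0006]
```

Request:
send_rows(travel=[[0, -0.001, -0.006], [0, -0.002, -0.011], [0, -0.003, -0.015], [0, -0.003, -0.015], [0, -0.003, -0.015]], turn=[[0, 0, 0], [0, 0, 0], [0, 0, 0], [0, 0, 0], [0, 0, 0]], gripper=0.5)

```text
time: 4.2
eef_pos: [555.0, -134.8, 72.3]
ee_rot: [0.001, 0.744, 0.669, 0.001]
ft_force: [-0.2, 0.5, -1.5]
gripper_width: 64.3
```

```bash
python3 look.py c wrist side
```

```text
t 4.2 tcp [ 555.  -134.8   72.3] jawyaw -6.09 z [ 2.5e-03 -2.0e-04 -1.0e+00] f [-0.2  0.5 -1.5] w 64.3
```

View pics/c_w.png

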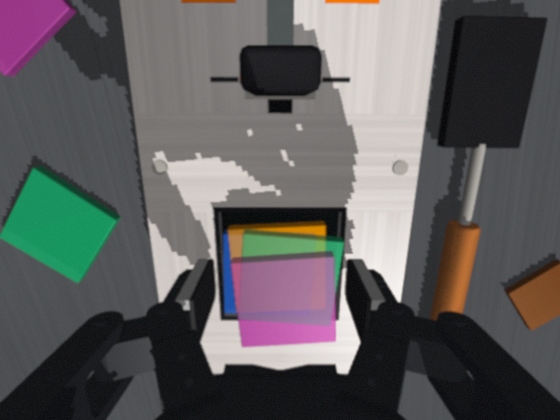

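View pics/c_s.png

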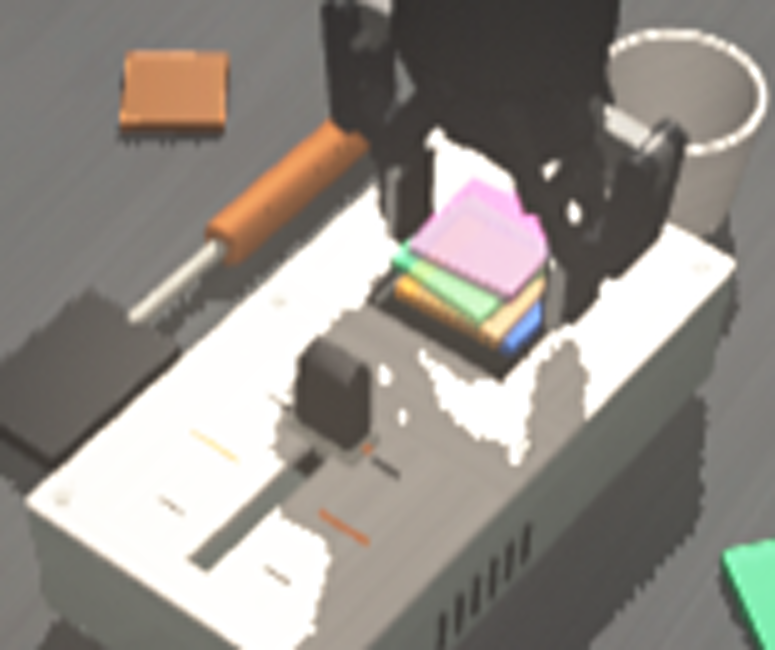

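Request:
send_rows(travel=[[0, 0, -0.002], [0, 0, -0.002], [0, 0, -0.002]], turn=[[0, 0, 0], [0, 0, 0], [0, 0, 0]], gripper=0.3)

```text
time: 4.68
eef_pos: [555.0, -134.8, 71.3]
ee_rot: [0.001, 0.744, 0.669, 0.001]
ft_force: [-7.1, 1.7, 13.1]
gripper_width: 55.7
```

Request:
send_rows(travel=[[0, 0, 0], [0, 0, 0], [0, 0, 0]], turn=[[0, 0, 0], [0, 0, 0], [0, 0, 0]], gripper=0.16)

```text
time: 5.05
eef_pos: [554.9, -134.9, 72.4]
ee_rot: [0.001, 0.744, 0.669, 0.001]
ft_force: [-9.3, 0.2, 17.0]
gripper_width: 49.6
```

```bash
python3 look.py d wrist side
```

```text
t 5.05 tcp [ 554.9 -134.9   72.4] jawyaw -6.07 z [ 0.003  -0.0011 -1.    ] f [-9.3  0.2 17. ] w 49.6
```

View pics/d_w.png

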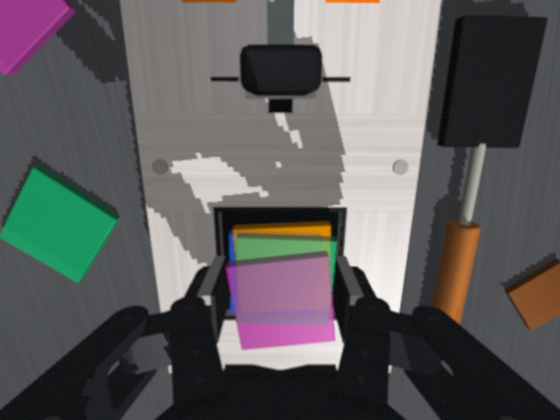

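View pics/d_s.png

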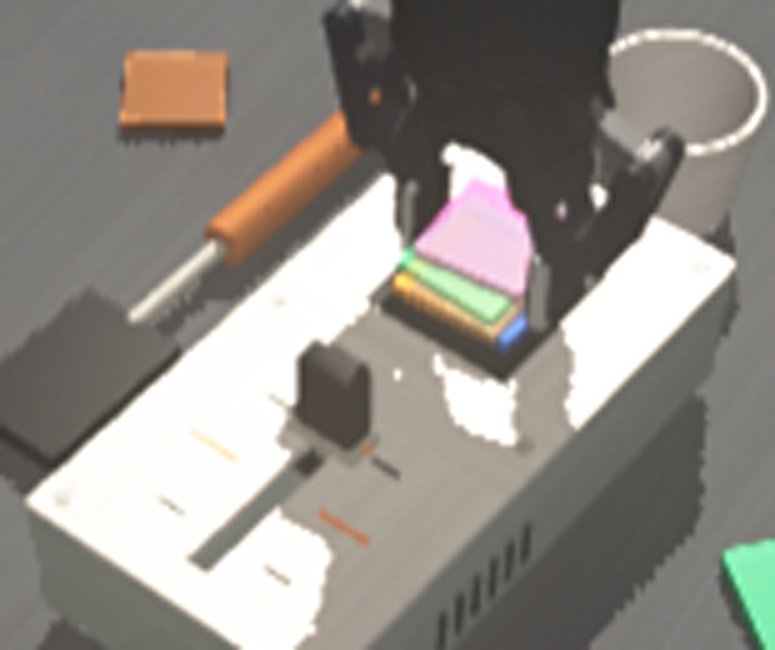

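Request:
send_rows(travel=[[0, 0, 0.001], [0, 0, 0.001], [0, 0, 0.001], [0, 0, -0.002]], turn=[[0, 0, 0], [0, 0, 0], [0, 0, 0], [0, 0, 0]], gripper=0.5)

```text
time: 5.65
eef_pos: [554.9, -134.9, 70.2]
ee_rot: [0.001, 0.744, 0.669, 0.001]
ft_force: [-0.3, 0.2, -0.3]
gripper_width: 64.2
```

Request:
send_rows(travel=[[0, 0, -0.001], [0, 0, -0.002], [0, 0, -0.003], [0, 0, -0.003]], turn=[[0, 0, 0], [0, 0, 0], [0, 0, 0], [0, 0, 0]])

```text
time: 6.15
eef_pos: [554.9, -134.9, 67.2]
ee_rot: [0.001, 0.744, 0.669, 0.001]
ft_force: [0.8, -0.6, 0.0]
gripper_width: 63.9
```

```bash
python3 look.py e wrist side
```

```text
t 6.15 tcp [ 554.9 -134.9   67.2] jawyaw -6.07 z [ 0.0031 -0.0011 -1.    ] f [ 0.8 -0.6  0. ] w 63.9
```

View pics/e_w.png

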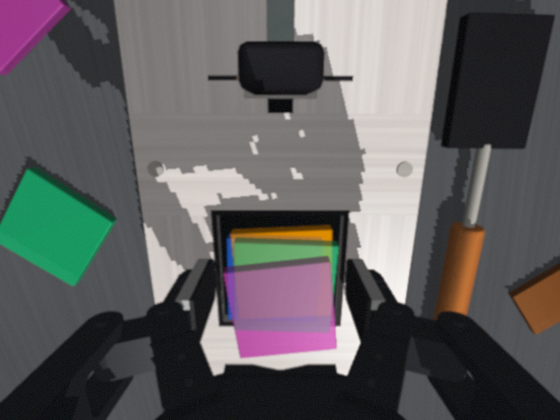

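View pics/e_s.png

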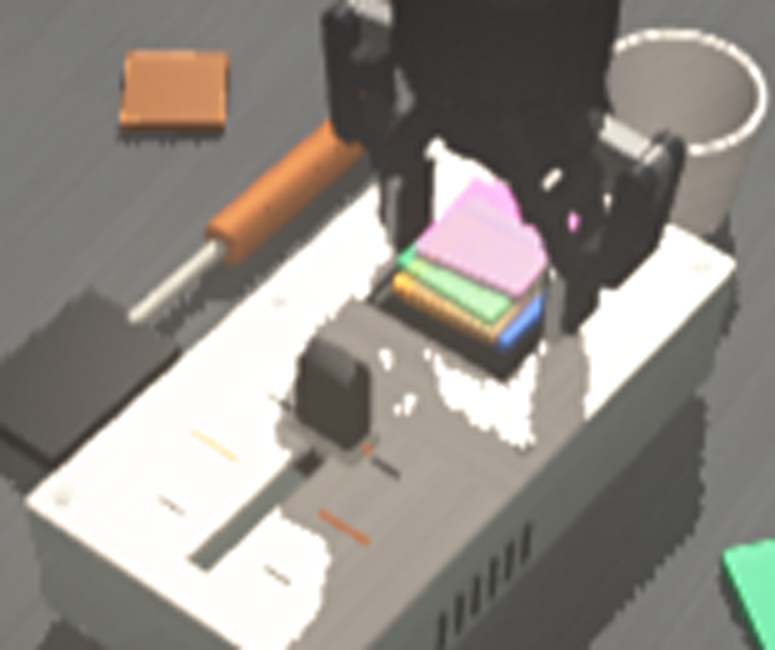

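Request:
send_rows(travel=[[0, 0, 0], [0, 0, 0.001], [0, 0, 0.001], [0, 0, 0.001]], turn=[[0, 0, 0], [0, 0, 0], [0, 0, 0], [0, 0, 0]], gripper=0.3)

```text
time: 6.75
eef_pos: [555.0, -134.9, 68.3]
ee_rot: [0.002, 0.744, 0.669, 0.001]
ft_force: [0.4, 0.4, -1.2]
gripper_width: 55.6
```

```bash
python3 look.py f wrist
```

```text
t 6.75 tcp [ 555.  -134.9   68.3] jawyaw -6.07 z [ 0.0033 -0.0012 -1.    ] f [ 0.4  0.4 -1.2] w 55.6
```

View pics/f_w.png

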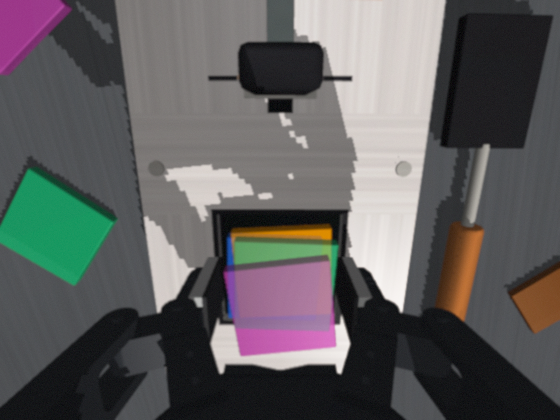

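Request:
send_rows(travel=[[0, 0, 0.001], [0, 0, 0.001], [0, 0, 0.001]], turn=[[0, 0, 0], [0, 0, 0], [0, 0, 0]], gripper=0.16)

```text
time: 7.18
eef_pos: [555.0, -134.9, 69.3]
ee_rot: [0.002, 0.744, 0.669, 0.001]
ft_force: [-0.9, -0.4, 1.3]
gripper_width: 49.7
```

Request:
send_rows(travel=[[0, 0, 0], [0, 0, 0], [0, 0, 0]], turn=[[0, 0, 0], [0, 0, 0], [0, 0, 0]], gripper=0.09)

```text
time: 7.55
eef_pos: [554.9, -135.0, 69.4]
ee_rot: [0.002, 0.744, 0.669, 0.001]
ft_force: [-2.7, -0.7, 4.9]
gripper_width: 46.7
```

```bash
python3 look.py g wrist
```

```text
t 7.55 tcp [ 554.9 -135.    69.4] jawyaw -6.07 z [ 0.0033 -0.0013 -1.    ] f [-2.7 -0.7  4.9] w 46.7
```

View pics/g_w.png

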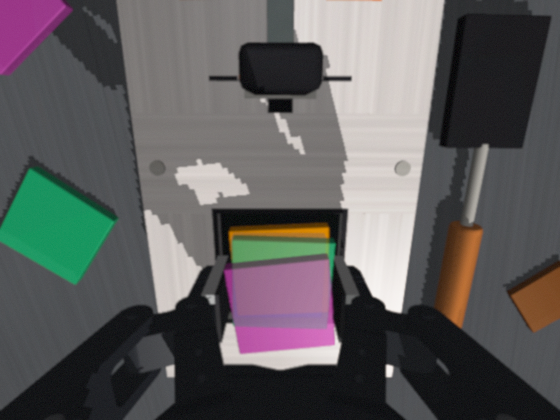

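Request:
send_rows(travel=[[0, 0, 0.001], [0, 0, 0.001], [0, 0, 0.001], [0, 0, 0.001]], turn=[[0, 0, 0], [0, 0, 0], [0, 0, 0], [0, 0, 0]], gripper=0.02, squeeze=20)

```text
time: 8.1
eef_pos: [555.0, -135.0, 70.4]
ee_rot: [0.002, 0.744, 0.669, 0.001]
ft_force: [0.2, 0.3, -0.1]
gripper_width: 45.4
```

```bash
python3 look.py i wrist
```

```text
t 8.1 tcp [ 555.  -135.    70.4] jawyaw -6.07 z [ 0.0033 -0.0012 -1.    ] f [ 0.2  0.3 -0.1] w 45.4
```

View pics/i_w.png

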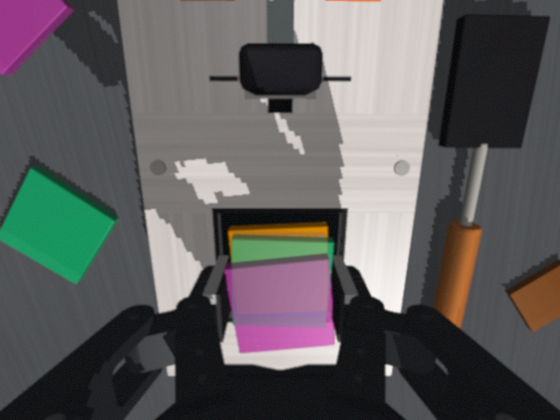

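Request:
send_rows(travel=[[0, 0, -0.001], [0, 0, -0.001], [0, 0, -0.001], [0, 0, 0.02], [0, 0, 0.04]], turn=[[0, 0, 0], [0, 0, 0], [0, 0, 0], [0, 0, 0], [0, 0, 0]], gripper=0.5)

```text
time: 8.78
eef_pos: [554.9, -134.9, 110.9]
ee_rot: [0.001, 0.744, 0.669, 0.001]
ft_force: [0.4, -0.3, -0.2]
gripper_width: 64.4
```

Request:
send_rows(travel=[[0, 0, 0.012], [0, 0, 0.012], [0, 0, 0.012], [0, 0, 0.012], [0, 0, 0.012]], turn=[[0, 0, 10], [0, 0, 20], [0, 0, 30], [0, 0, 40], [0, 0, 50]], gripper=0.7)

```text
time: 9.4
eef_pos: [554.9, -134.9, 122.9]
ee_rot: [0.001, 0.389, 0.921, 0.001]
ft_force: [-0.6, -0.3, -0.1]
gripper_width: 72.6
```

Request:
send_rows(travel=[[0, 0, 0], [0, 0, 0], [0, 0, 0], [0, 0, 0], [0, 0, 0]], turn=[[0, 0, 10], [0, 0, 20], [0, 0, 30], [0, 0, 40], [0, 0, 40]])

```text
time: 10.02
eef_pos: [554.9, -134.9, 122.9]
ee_rot: [0.0, 0.05, 0.999, 0.002]
ft_force: [0.7, 0.8, 0.1]
gripper_width: 72.8
```

```bash
python3 look.py j top side wrist
```

```text
t 10.03 tcp [ 554.9 -134.9  122.9] jawyaw 84.21 z [ 0.0012  0.003  -1.    ] f [0.7 0.8 0.1] w 72.8
```

View pics/j_w.png

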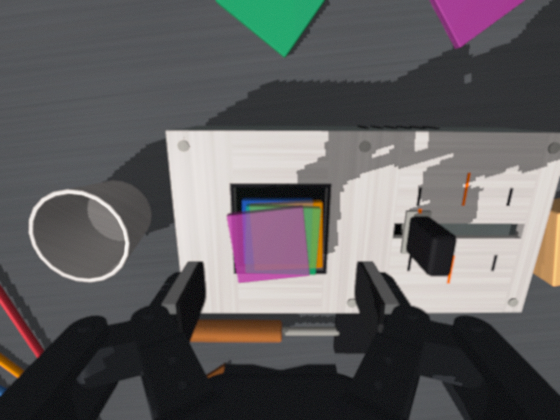

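View pics/j_s.png

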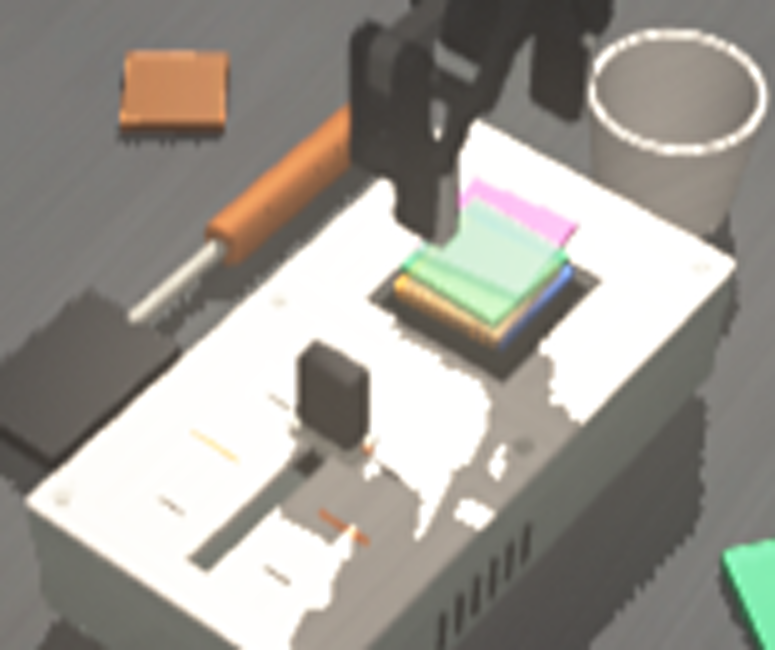

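View pics/j_t.png

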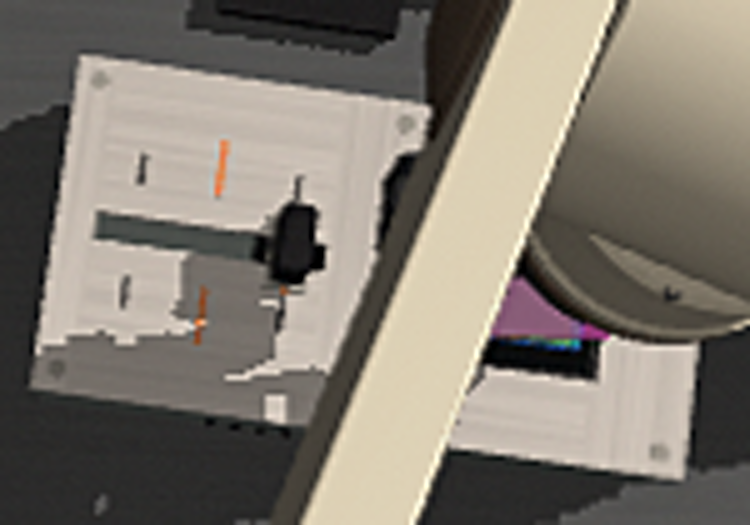

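```bash
python3 - <<'E'
from h import *
w=cv2.imread("pics/j_w.png")[:,:,::-1]; up(w,220,340,170,290,5,"j_wz.png")
E
```

```text
(no output)
```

View pics/j_wz.png

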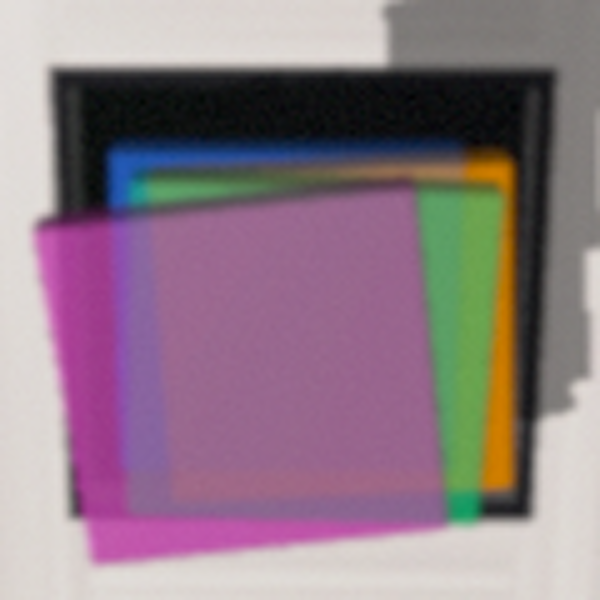

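Request:
send_rows(travel=[[0, 0, -0.02], [0, 0, -0.04], [0, 0, -0.05], [0, 0, -0.054], [0, 0, -0.055]], turn=[[0, 0, -0.4], [0, 0, -0.4], [0, 0, -0.4], [0, 0, -0.4], [0, 0, -0.4]], gripper=0.65)

```text
time: 10.8
eef_pos: [555.1, -135.0, 68.2]
ee_rot: [0.001, 0.056, 0.998, 0.001]
ft_force: [0.8, 0.2, -0.1]
gripper_width: 70.3
```

Request:
send_rows(travel=[[0, 0, -0.001], [0, 0, -0.001], [0, 0, -0.001]], turn=[[0, 0, 0], [0, 0, 0], [0, 0, 0]], gripper=0.5)

```text
time: 11.18
eef_pos: [555.2, -135.1, 67.5]
ee_rot: [0.001, 0.056, 0.998, 0.001]
ft_force: [-0.5, -0.6, 0.1]
gripper_width: 64.1
```

```bash
python3 look.py k wrist side
```

```text
t 11.18 tcp [ 555.2 -135.1   67.5] jawyaw 83.6 z [ 0.0019  0.0027 -1.    ] f [-0.5 -0.6  0.1] w 64.1
```

View pics/k_w.png

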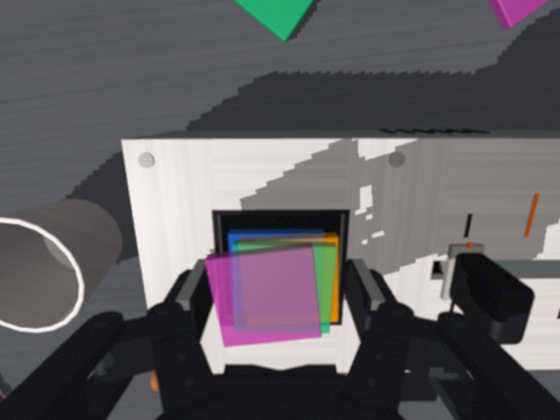

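Request:
send_rows(travel=[[0, 0, 0], [0, 0, 0.001], [0, 0, 0.001], [0, 0, 0.001]], turn=[[0, 0, 0], [0, 0, 0], [0, 0, 0], [0, 0, 0]], gripper=0.3)

```text
time: 11.78
eef_pos: [555.1, -135.0, 68.4]
ee_rot: [0.001, 0.056, 0.998, 0.001]
ft_force: [-0.5, -0.4, 0.2]
gripper_width: 55.6
```

Request:
send_rows(travel=[[0, 0, 0.001], [0, 0, 0.001], [0, 0, 0.001], [0, 0, 0.001]], turn=[[0, 0, 0], [0, 0, 0], [0, 0, 0], [0, 0, 0]], gripper=0.14)

```text
time: 12.28
eef_pos: [555.1, -135.0, 69.4]
ee_rot: [0.001, 0.056, 0.998, 0.001]
ft_force: [-0.3, -0.8, 0.5]
gripper_width: 48.7
```

```bash
python3 look.py l wrist
```

```text
t 12.28 tcp [ 555.1 -135.    69.4] jawyaw 83.6 z [ 0.0018  0.0028 -1.    ] f [-0.3 -0.8  0.5] w 48.7
```

View pics/l_w.png

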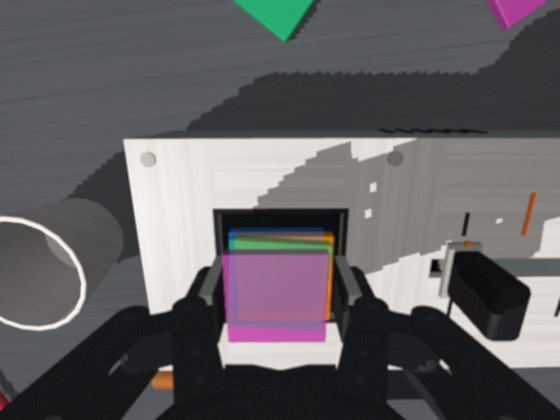

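Request:
send_rows(travel=[[0, 0, 0.001], [0, 0, 0.001], [0, 0, 0.001]], turn=[[0, 0, 0], [0, 0, 0], [0, 0, 0]], gripper=0.08)

```text
time: 12.7
eef_pos: [555.2, -135.1, 70.4]
ee_rot: [0.001, 0.056, 0.998, 0.001]
ft_force: [-1.2, -0.2, 1.3]
gripper_width: 46.3
```

Request:
send_rows(travel=[[0, 0, 0], [0, 0, 0], [0, 0, 0]], turn=[[0, 0, 0], [0, 0, 0], [0, 0, 0]], gripper=0.02)

```text
time: 13.08
eef_pos: [555.3, -135.3, 70.6]
ee_rot: [0.001, 0.056, 0.998, 0.001]
ft_force: [-0.5, -2.9, 3.9]
gripper_width: 44.8
```

Request:
send_rows(travel=[[0, 0, 0], [0, 0, -0.001], [0, 0, -0.001], [0, 0, 0.01], [0, 0, 0.035]], turn=[[0, 0, 0], [0, 0, 0], [0, 0, 0], [0, 0, 0], [0, 0, 0]], gripper=0.3)

```text
time: 13.7
eef_pos: [554.9, -135.1, 105.9]
ee_rot: [0.0, 0.056, 0.998, 0.001]
ft_force: [0.5, 0.5, -0.4]
gripper_width: 55.7
```

```bash
python3 look.py m wrist; python3 - <<'E'
from h import *
w=cv2.imread("pics/m_w.png")[:,:,::-1]; up(w,205,355,190,340,5,"m_wz.png")
E
```

```text
t 13.7 tcp [ 554.9 -135.1  105.9] jawyaw 83.6 z [ 8.0e-04  2.9e-03 -1.0e+00] f [ 0.5  0.5 -0.4] w 55.7
```

View pics/m_wz.png

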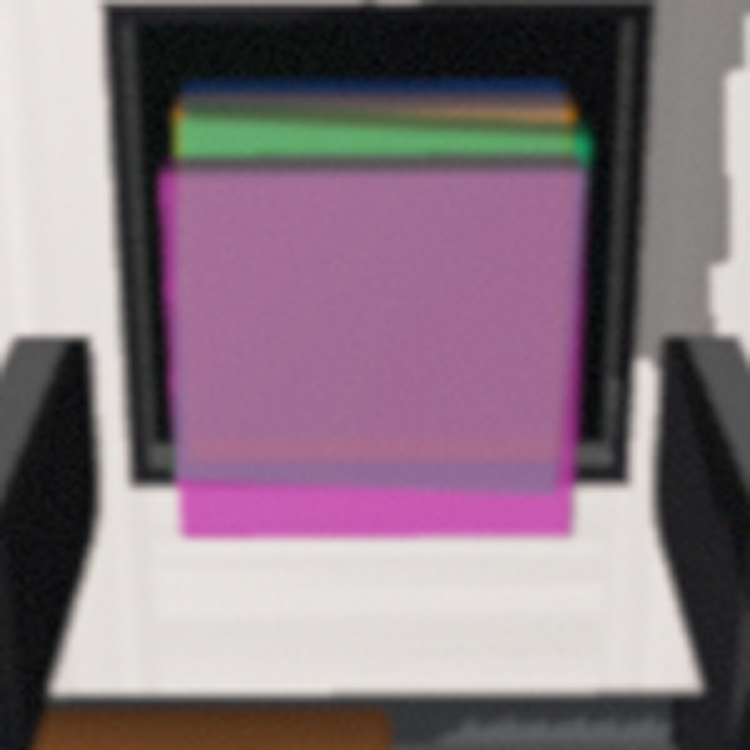

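Request:
send_rows(travel=[[0, 0, 0.01], [0, 0, 0.01], [0, 0, 0.01], [0, 0, 0.01], [0, 0, 0.01]], turn=[[0, 0, -10], [0, 0, -20], [0, 0, -30], [0, 0, -40], [0, 0, -50]], gripper=0.5)

```text
time: 14.38
eef_pos: [556.5, -135.6, 120.8]
ee_rot: [0.003, 0.475, 0.88, -0.001]
ft_force: [-0.2, -0.4, -0.1]
gripper_width: 64.0
```

Request:
send_rows(travel=[[0, 0, 0], [0, 0, 0], [0, 0, 0], [0, 0, -0.01], [0, 0, -0.02]], turn=[[0, 0, -10], [0, 0, -20], [0, 0, -30], [0, 0, -40], [0, 0, -40]])

```text
time: 15.0
eef_pos: [556.8, -135.7, 101.1]
ee_rot: [0.003, 0.747, 0.665, -0.001]
ft_force: [-0.8, -0.7, 0.3]
gripper_width: 64.2
```

```bash
python3 look.py n wrist;
```

```text
t 15.0 tcp [ 556.8 -135.7  101.1] jawyaw -6.68 z [ 0.0023 -0.0065 -1.    ] f [-0.8 -0.7  0.3] w 64.2
```

View pics/n_w.png

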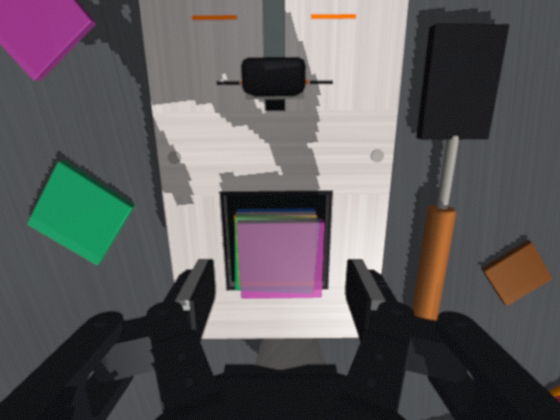

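Request:
send_rows(travel=[[-0.002, 0.001, -0.01], [-0.002, 0.001, -0.022], [-0.002, 0.001, -0.03], [-0.002, 0.001, -0.033], [-0.002, 0.001, -0.033]], turn=[[0.4, 0.1, 0.5], [0.4, 0.1, 0.5], [0.4, 0.1, 0.5], [0.4, 0.1, 0.5], [0.4, 0.1, 0.5]], gripper=0.4)

```text
time: 15.68
eef_pos: [554.2, -134.5, 66.4]
ee_rot: [-0.001, 0.743, 0.669, -0.0]
ft_force: [-0.4, -0.4, 0.4]
gripper_width: 59.5
```

```bash
python3 look.py o wrist;
```

```text
t 15.68 tcp [ 554.2 -134.5   66.4] jawyaw -5.98 z [-0.0014  0.0012 -1.    ] f [-0.4 -0.4  0.4] w 59.5
```

View pics/o_w.png

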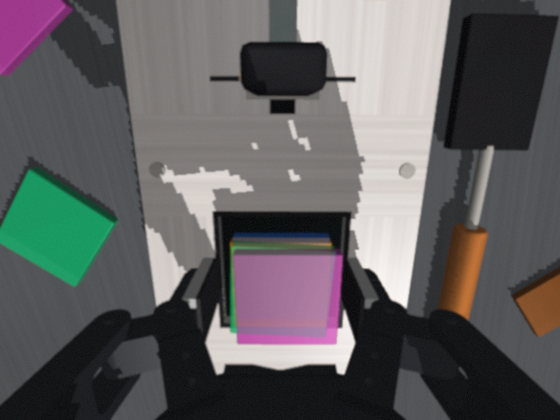

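Request:
send_rows(travel=[[0.001, 0, 0.001], [0.001, 0, 0.002], [0.001, 0, 0.003], [0.001, 0, 0.003], [0.001, 0, 0.003]], turn=[[0, 0, -0.2], [0, 0, -0.2], [0, 0, -0.2], [0, 0, -0.2], [0, 0, -0.2]], gripper=0.2)

```text
time: 16.35
eef_pos: [555.3, -134.5, 69.7]
ee_rot: [-0.001, 0.744, 0.668, -0.0]
ft_force: [1.2, -0.5, -0.1]
gripper_width: 51.3
```

Request:
send_rows(travel=[[0, 0, 0.0], [0, 0, 0.0], [0, 0, 0]], turn=[[0, 0, 0], [0, 0, 0], [0, 0, 0]], gripper=0.12)

```text
time: 16.73
eef_pos: [555.2, -134.5, 69.6]
ee_rot: [-0.001, 0.744, 0.668, -0.0]
ft_force: [-0.7, 0.0, 0.5]
gripper_width: 48.1
```

Request:
send_rows(travel=[[0, 0, 0.001], [0, 0, 0.001], [0, 0, 0.001]], turn=[[0, 0, 0], [0, 0, 0], [0, 0, 0]], gripper=0.06)

```text
time: 17.1
eef_pos: [555.2, -134.5, 70.6]
ee_rot: [-0.001, 0.744, 0.668, -0.0]
ft_force: [-0.1, -0.9, 0.0]
gripper_width: 45.4
```

Request:
send_rows(travel=[[0, 0, 0], [0, 0, 0], [0, 0, 0]], turn=[[0, 0, 0], [0, 0, 0], [0, 0, 0]], gripper=0.02)

```text
time: 17.48
eef_pos: [555.2, -134.5, 70.6]
ee_rot: [-0.001, 0.744, 0.668, -0.0]
ft_force: [-0.3, 0.7, -1.0]
gripper_width: 44.4
```

```bash
python3 look.py p wrist;
```

```text
t 17.48 tcp [ 555.2 -134.5   70.6] jawyaw -6.19 z [-0.0011  0.0011 -1.    ] f [-0.3  0.7 -1. ] w 44.4
```

View pics/p_w.png

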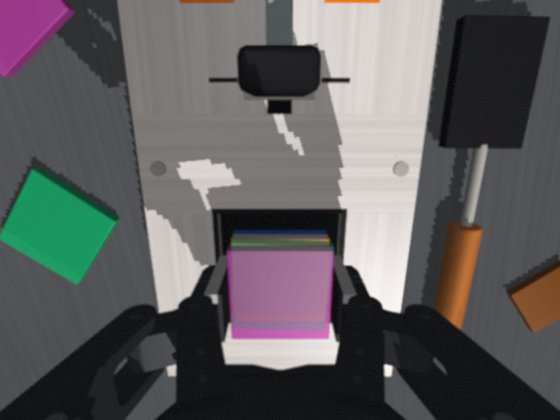

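Request:
send_rows(travel=[[0, 0, 0], [0, 0, 0], [0, 0, 0], [0, 0, 0.015], [0, 0, 0.04]], turn=[[0, 0, 0], [0, 0, 0], [0, 0, 0], [0, 0, 0], [0, 0, 0]], gripper=0.3)

```text
time: 18.15
eef_pos: [555.0, -134.4, 111.4]
ee_rot: [-0.001, 0.744, 0.668, -0.0]
ft_force: [0.0, 0.1, 0.1]
gripper_width: 55.4
```

```bash
python3 look.py q wrist; python3 - <<'E'
from h import *
w=cv2.imread("pics/q_w.png")[:,:,::-1]; up(w,205,355,190,340,5,"q_wz.png")
E
```

```text
t 18.15 tcp [ 555.  -134.4  111.4] jawyaw -6.19 z [-0.002   0.0015 -1.    ] f [0.  0.1 0.1] w 55.4
```

View pics/q_wz.png

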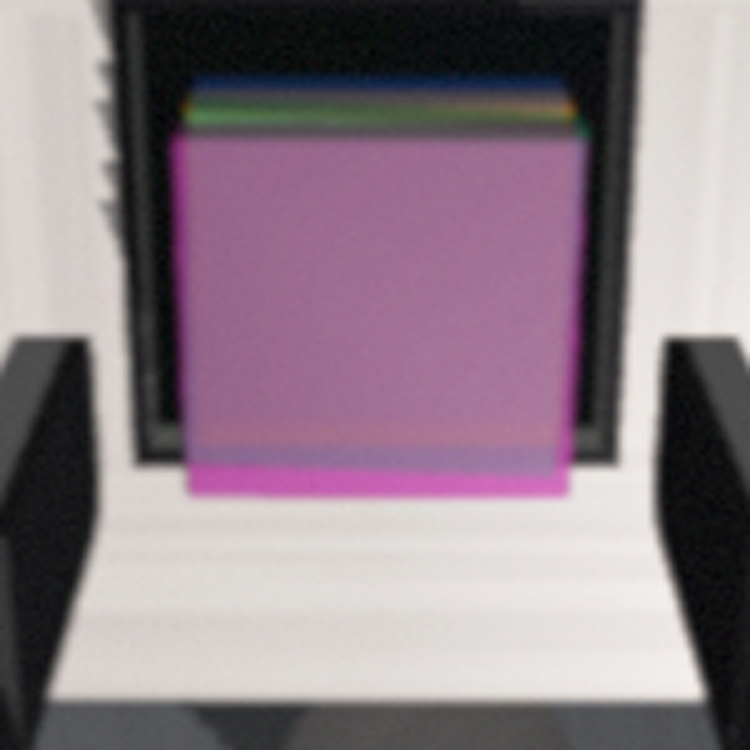

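Request:
send_rows(travel=[[0, 0, 0.005], [0, 0, 0.005], [0, 0, 0.005], [0, 0, 0.005], [0, 0, 0.005]], turn=[[0, 0, 10], [0, 0, 20], [0, 0, 30], [0, 0, 40], [0, 0, 50]], gripper=0.4)

```text
time: 18.82
eef_pos: [556.6, -135.0, 121.5]
ee_rot: [0.001, 0.39, 0.921, 0.001]
ft_force: [0.0, -0.4, 0.1]
gripper_width: 59.7
```

Request:
send_rows(travel=[[0, 0, 0], [0, 0, 0], [0, 0, 0], [0, 0, -0.005], [0, 0, -0.01]], turn=[[0, 0, 10], [0, 0, 20], [0, 0, 30], [0, 0, 40], [0, 0, 40]])

```text
time: 19.45
eef_pos: [556.8, -135.1, 112.2]
ee_rot: [0.001, 0.051, 0.999, 0.001]
ft_force: [-0.5, -0.2, -0.1]
gripper_width: 59.8
```

```bash
python3 look.py r wrist; python3 - <<'E'
from h import *
w=cv2.imread("pics/r_w.png")[:,:,::-1]; up(w,205,355,190,340,5,"r_wz.png")
E
```

```text
t 19.45 tcp [ 556.8 -135.1  112.2] jawyaw 84.1 z [ 0.0022  0.0026 -1.    ] f [-0.5 -0.2 -0.1] w 59.8
```

View pics/r_wz.png

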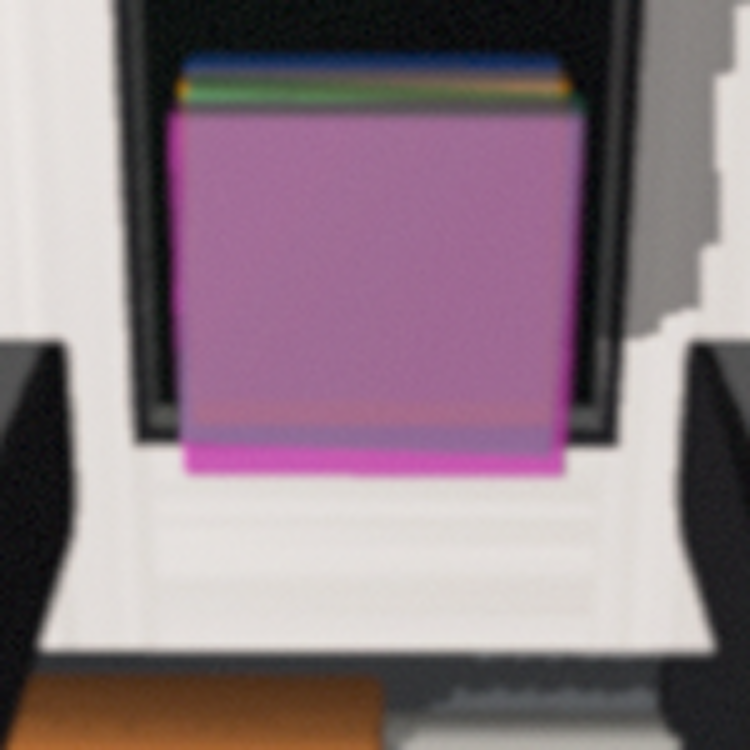

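Request:
send_rows(travel=[[0.008, -0.0005, -0.015], [0.008, -0.0005, -0.03], [0.008, -0.0005, -0.04], [0.008, -0.0005, -0.044], [0.008, -0.0005, -0.044]], turn=[[-0.15, 0.1, -0.3], [-0.15, 0.1, -0.3], [-0.15, 0.1, -0.3], [-0.15, 0.1, -0.3], [-0.15, 0.1, -0.3]], gripper=0.35)

```text
time: 20.12
eef_pos: [564.5, -135.5, 67.2]
ee_rot: [-0.0, 0.056, 0.998, 0.0]
ft_force: [-0.6, 0.0, -0.7]
gripper_width: 57.9
```

```bash
python3 look.py s wrist;
```

```text
t 20.12 tcp [ 564.5 -135.5   67.2] jawyaw 83.61 z [-7.e-04  4.e-04 -1.e+00] f [-0.6  0.  -0.7] w 57.9
```

View pics/s_w.png

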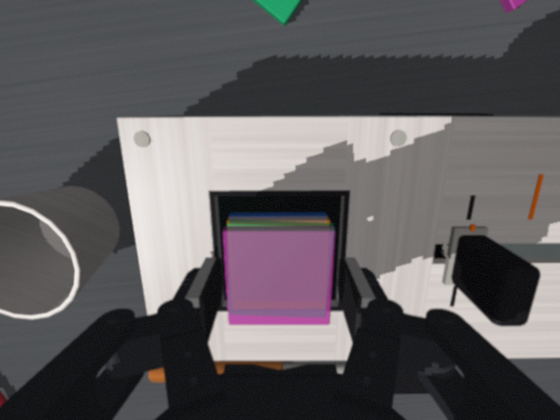

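Request:
send_rows(travel=[[0, 0, 0.001], [0, 0, 0.002], [0, 0, 0.0025], [0, 0, 0.0025], [0, 0, 0.0025]], turn=[[0, 0, 0], [0, 0, 0], [0, 0, 0], [0, 0, 0], [0, 0, 0]], gripper=0.15)

```text
time: 20.8
eef_pos: [564.6, -135.5, 70.0]
ee_rot: [-0.0, 0.056, 0.998, 0.0]
ft_force: [0.3, 0.4, 0.5]
gripper_width: 49.1
```

Request:
send_rows(travel=[[0, 0, 0.001], [0, 0, 0.001], [0, 0, 0.001], [0, 0, 0.001]], turn=[[0, 0, 0], [0, 0, 0], [0, 0, 0], [0, 0, 0]], gripper=0.07)

```text
time: 21.3
eef_pos: [564.6, -135.5, 71.1]
ee_rot: [-0.0, 0.056, 0.998, 0.0]
ft_force: [-0.2, 0.1, -0.6]
gripper_width: 45.7
```

Request:
send_rows(travel=[[0, 0, 0], [0, 0, 0], [0, 0, 0]], turn=[[0, 0, 0], [0, 0, 0], [0, 0, 0]], gripper=0.02)

```text
time: 21.68
eef_pos: [564.7, -135.7, 71.2]
ee_rot: [0.0, 0.056, 0.998, 0.0]
ft_force: [-0.0, -1.9, 2.3]
gripper_width: 44.9
```

Request:
send_rows(travel=[[0, 0, 0], [0, 0, 0], [-0.01, 0.001, 0], [-0.02, 0.002, 0], [-0.02, 0.002, 0]], turn=[[0, 0, 0], [0, 0, 0], [0, 0, 0], [0, 0, 0], [0, 0, 0]], gripper=0.15)

```text
time: 22.3
eef_pos: [543.9, -133.5, 71.4]
ee_rot: [0.0, 0.056, 0.998, 0.0]
ft_force: [0.8, -0.1, 0.1]
gripper_width: 48.7
```

```bash
python3 look.py u wrist;
```

```text
t 22.3 tcp [ 543.9 -133.5   71.4] jawyaw 83.6 z [ 1.e-04  0.e+00 -1.e+00] f [ 0.8 -0.1  0.1] w 48.7
```

View pics/u_w.png

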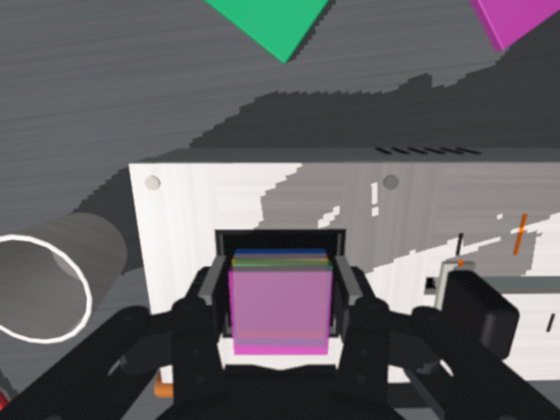

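Request:
send_rows(travel=[[0, 0, -0.0005], [0, 0, -0.0005], [0, 0, -0.0005], [0, 0, -0.0005]], turn=[[0, 0, 0], [0, 0, 0], [0, 0, 0], [0, 0, 0]], gripper=0.06)

```text
time: 22.85
eef_pos: [544.5, -133.6, 70.9]
ee_rot: [0.0, 0.056, 0.998, -0.0]
ft_force: [1.3, 1.1, 0.8]
gripper_width: 45.2
```

Request:
send_rows(travel=[[0, 0, 0], [0, 0, 0], [0, 0, 0]], turn=[[0, 0, 0], [0, 0, 0], [0, 0, 0]], gripper=0.02)

```text
time: 23.22
eef_pos: [544.5, -133.7, 71.0]
ee_rot: [0.0, 0.056, 0.998, -0.0]
ft_force: [-1.8, 0.3, 3.3]
gripper_width: 45.0
```

Request:
send_rows(travel=[[0, 0, 0], [0, 0, 0], [0.006, 0, 0.01], [0.012, -0.001, 0.03], [0.012, -0.001, 0.03]], turn=[[0, 0, 0], [0, 0, 0], [0, 0, 0], [0, 0, 0], [0, 0, 0]], gripper=0.25)

```text
time: 23.85
eef_pos: [557.8, -135.0, 102.7]
ee_rot: [0.002, 0.056, 0.998, -0.001]
ft_force: [-0.6, -0.3, 0.1]
gripper_width: 53.5
```

```bash
python3 look.py v wrist;python3 - <<'E'
from h import *
w=cv2.imread("pics/v_w.png")[:,:,::-1]; up(w,205,355,190,340,5,"v_wz.png")
E
```

```text
t 23.85 tcp [ 557.8 -135.   102.7] jawyaw 83.6 z [ 0.0033 -0.0012 -1.    ] f [-0.6 -0.3  0.1] w 53.5
```

View pics/v_wz.png

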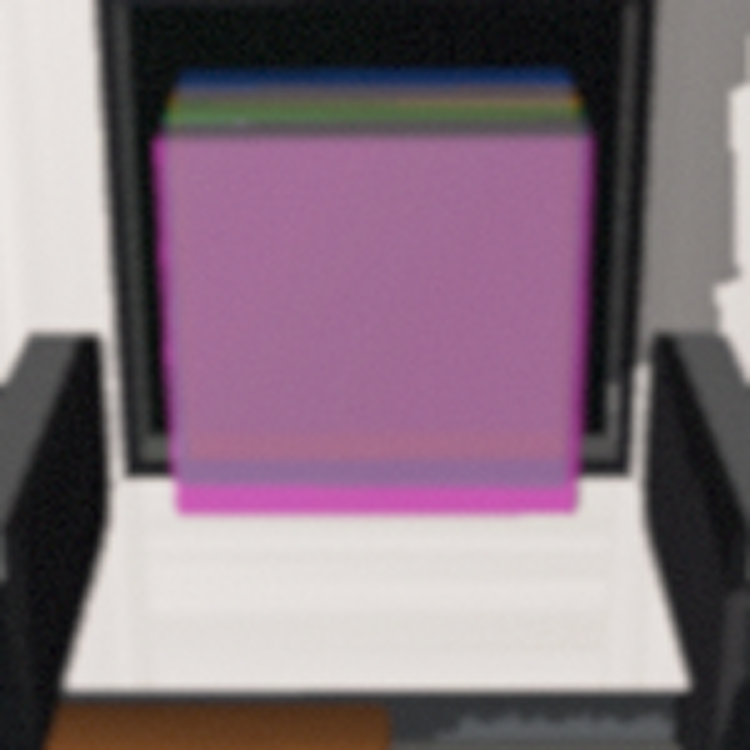

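Request:
send_rows(travel=[[0, 0, 0.01], [0, 0, 0.01], [0, 0, 0.01], [0, 0, 0.01], [0, 0, 0.01]], turn=[[0, 0, -10], [0, 0, -20], [0, 0, -30], [0, 0, -40], [0, 0, -50]], gripper=0.3)

```text
time: 24.52
eef_pos: [556.6, -134.6, 110.7]
ee_rot: [0.0, 0.475, 0.88, -0.001]
ft_force: [-0.7, -0.5, 0.1]
gripper_width: 55.5
```

Request:
send_rows(travel=[[0, 0, 0], [0, 0, 0], [0, 0, 0], [0, 0, -0.005], [0, 0, -0.01]], turn=[[0, 0, -10], [0, 0, -20], [0, 0, -30], [0, 0, -40], [0, 0, -40]])

```text
time: 25.15
eef_pos: [556.3, -134.5, 100.0]
ee_rot: [-0.0, 0.747, 0.665, -0.001]
ft_force: [0.6, 0.3, -0.2]
gripper_width: 55.5
```

```bash
python3 look.py w wrist;python3 - <<'E'
from h import *
w=cv2.imread("pics/w_w.png")[:,:,::-1]; up(w,205,355,190,340,5,"w_wz.png")
E
```

```text
t 25.15 tcp [ 556.3 -134.5  100. ] jawyaw -6.68 z [-1.9e-03 -5.0e-04 -1.0e+00] f [ 0.6  0.3 -0.2] w 55.5
```

View pics/w_wz.png

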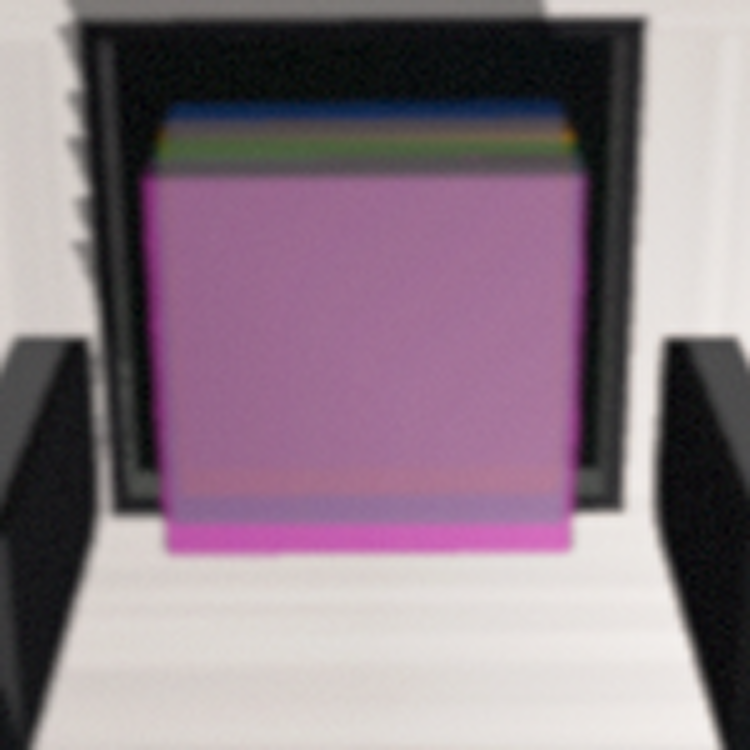

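Request:
send_rows(travel=[[0, 0.009, -0.01], [0, 0.009, -0.02], [0, 0.009, -0.028], [0, 0.009, -0.031], [0, 0.009, -0.031]], turn=[[0, -0.1, 0.45], [0, -0.1, 0.45], [0, -0.1, 0.45], [0, -0.1, 0.45], [0, -0.1, 0.45]])

```text
time: 25.82
eef_pos: [556.1, -125.5, 68.2]
ee_rot: [-0.0, 0.743, 0.669, -0.0]
ft_force: [-0.1, 0.6, -0.5]
gripper_width: 55.5
```

```bash
python3 look.py x wrist;
```

```text
t 25.82 tcp [ 556.1 -125.5   68.2] jawyaw -6.04 z [-1.e-03 -2.e-04 -1.e+00] f [-0.1  0.6 -0.5] w 55.5
```

View pics/x_w.png

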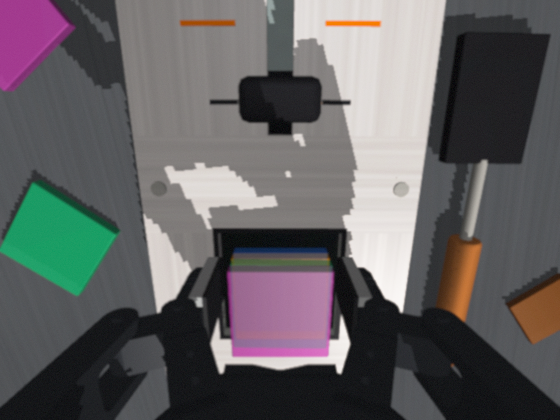

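Request:
send_rows(travel=[[0, 0, 0.001], [0, 0, 0.002], [0, 0, 0.002], [0, 0, 0.002]], turn=[[0, 0, -0.15], [0, 0, -0.15], [0, 0, -0.15], [0, 0, -0.15]], gripper=0.12)

```text
time: 26.38
eef_pos: [556.2, -125.5, 70.5]
ee_rot: [-0.0, 0.744, 0.668, -0.0]
ft_force: [-0.3, 0.3, 0.4]
gripper_width: 47.4
```

Request:
send_rows(travel=[[0, 0, 0.0005], [0, 0, 0.0005], [0, 0, 0.0005]], turn=[[0, 0, 0], [0, 0, 0], [0, 0, 0]], gripper=0.06)

```text
time: 26.75
eef_pos: [556.2, -125.5, 71.0]
ee_rot: [-0.0, 0.744, 0.668, -0.0]
ft_force: [-0.3, -0.2, 0.7]
gripper_width: 45.5
```

Request:
send_rows(travel=[[0, 0, 0], [0, 0, 0], [0, 0, 0]], turn=[[0, 0, 0], [0, 0, 0], [0, 0, 0]], gripper=0.02)

```text
time: 27.12
eef_pos: [556.2, -125.5, 71.1]
ee_rot: [-0.0, 0.744, 0.668, -0.0]
ft_force: [-1.7, -0.2, 2.6]
gripper_width: 44.6
```

Request:
send_rows(travel=[[0, 0, 0], [0, 0, 0], [-0.001, -0.009, 0], [-0.002, -0.018, 0], [-0.002, -0.018, 0]], turn=[[0, 0, 0], [0, 0, 0], [0, 0, 0], [0, 0, 0], [0, 0, 0]], gripper=0.15)

```text
time: 27.75
eef_pos: [554.1, -144.4, 71.0]
ee_rot: [-0.0, 0.745, 0.667, -0.0]
ft_force: [-0.5, -0.1, 0.5]
gripper_width: 48.8
```

Request:
send_rows(travel=[[0, 0, 0], [0, 0, 0], [0, 0, 0], [0, 0, 0]], turn=[[0, 0, 0], [0, 0, 0], [0, 0, 0], [0, 0, 0]], gripper=0.06)

```text
time: 28.25
eef_pos: [554.1, -144.3, 71.0]
ee_rot: [-0.0, 0.745, 0.668, -0.0]
ft_force: [-0.4, 1.5, -0.4]
gripper_width: 45.5
```

Request:
send_rows(travel=[[0, 0, 0], [0, 0, 0], [0, 0, 0]], turn=[[0, 0, 0], [0, 0, 0], [0, 0, 0]], gripper=0.02)

```text
time: 28.62
eef_pos: [554.2, -144.3, 71.1]
ee_rot: [0.0, 0.745, 0.668, -0.0]
ft_force: [0.6, 0.8, 2.0]
gripper_width: 44.6
```

```bash
python3 look.py y wrist;
```

```text
t 28.62 tcp [ 554.2 -144.3   71.1] jawyaw -6.25 z [-4.e-04 -4.e-04 -1.e+00] f [0.6 0.8 2. ] w 44.6
```

View pics/y_w.png

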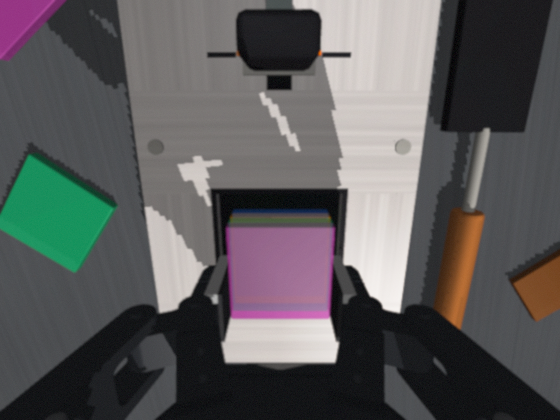

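Request:
send_rows(travel=[[0, 0, 0], [0, 0, 0], [0, 0, 0.015], [0, 0, 0.04], [0, 0, 0.065]], turn=[[0, 0, 0], [0, 0, 0], [0, 0, 0], [0, 0, 0], [0, 0, 0]], gripper=0.25)

```text
time: 29.3
eef_pos: [554.2, -144.3, 137.9]
ee_rot: [0.0, 0.745, 0.668, -0.0]
ft_force: [1.0, 0.5, 0.3]
gripper_width: 53.5
```

Request:
send_rows(travel=[[0, 0.004, 0.015], [0, 0.01, 0.025], [0, 0.01, 0.025], [0, 0.01, 0.025]], turn=[[0, 0, 0], [0, 0, 0], [0, 0, 0], [0, 0, 0]])

```text
time: 29.8
eef_pos: [554.0, -134.1, 162.1]
ee_rot: [-0.0, 0.745, 0.668, -0.0]
ft_force: [-0.2, 0.2, -0.1]
gripper_width: 53.2
```

```bash
python3 look.py z wrist side;python3 - <<'E'
from h import *
w=cv2.imread("pics/z_w.png")[:,:,::-1]; up(w,220,340,140,260,6,"z_wz.png")
E
```

```text
t 29.8 tcp [ 554.  -134.1  162.1] jawyaw -6.23 z [-1.e-03 -3.e-04 -1.e+00] f [-0.2  0.2 -0.1] w 53.2
```

View pics/z_wz.png

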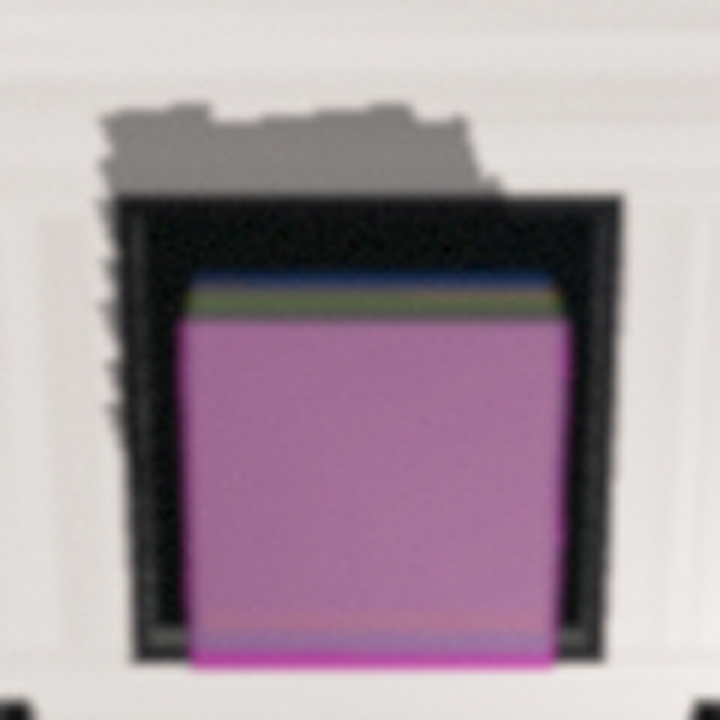

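View pics/z_s.png

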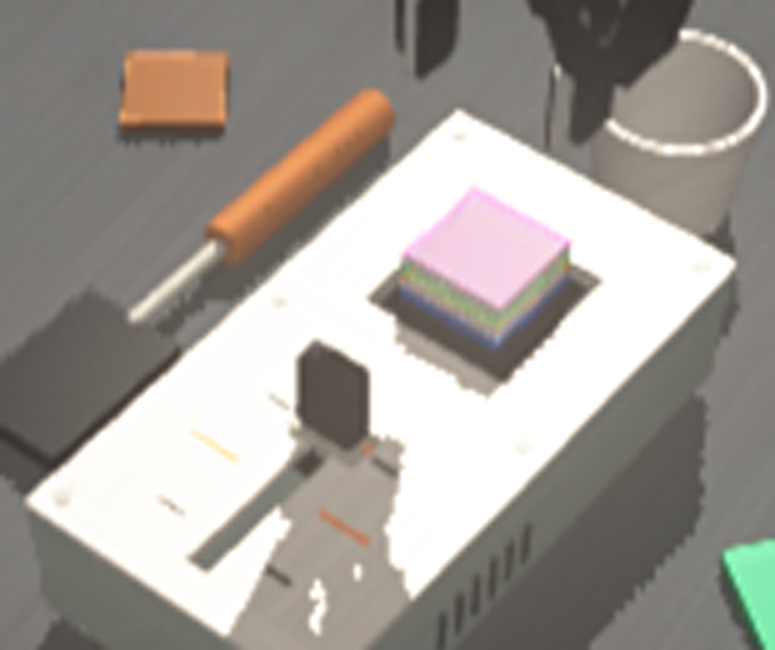

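```bash
python3 - <<'E'
from h import *
c=np.load("pics/z_wcal.npy",allow_pickle=True).item()
W=lambda uv,z:p2w(c,crop2px(uv,220,140,6),z)[:,:2]
q=np.float64([[-1,1],[1,1],[1,-1],[-1,-1]])
print(fit(q*22.5,W([(180,322),(572,320),(553,668),(190,668)],94)))
print(fit(q*30,W([(115,198),(622,198),(605,662),(132,662)],70)))
cs=calibration("side")
S=lambda uv,z:p2w(cs,crop2px(uv,230,110,5),z)[:,:2]
print(fit(q[[1,2,3,0]]*22.5,S([(476,186),(572,243),(500,306),(402,254)],94)))
print(fit(q[[1,2,3,0]]*30,S([(455,240),(603,282),(503,380),(370,298)],70))[:2])
E
```

```text
(array([ 555.25379692, -134.84282028]), np.float64(-0.11300622738249007), array([0.65113169, 0.42377849, 0.62330411, 0.35207924]))
(array([ 554.63932045, -135.18436169]), np.float64(-0.10880944014550498), array([3.00534762, 2.96955667, 3.22323198, 3.20471829]))
(array([ 554.8508886 , -135.16780372]), np.float64(-1.6927743164894737), array([0.56741317, 1.54175958, 2.43879373, 0.78774131]))
(array([ 553.47617596, -131.5542922 ]), np.float64(-1.6424905872087692))
```

Request:
send_rows(travel=[[0.002, 0.018, 0], [0.004, 0.036, 0], [0.007, 0.054, 0], [0.009, 0.072, 0], [0.011, 0.089, 0]], turn=[[0, 0, 10], [0, 0, 20], [0, 0, 30], [0, 0, 40], [0, 0, 50]], gripper=0.0)

```text
time: 30.52
eef_pos: [564.9, -44.8, 161.6]
ee_rot: [-0.0, 0.39, 0.921, -0.001]
ft_force: [0.2, -0.4, 0.0]
gripper_width: 42.6
```

Request:
send_rows(travel=[[0, 0, 0], [0, 0, 0], [0, 0, -0.01], [0, 0, -0.02], [0, 0, -0.02]], turn=[[0, 0, 10], [0, 0, 20], [0, 0, 30], [0, 0, 40], [0, 0, 40]])

```text
time: 31.15
eef_pos: [564.4, -44.8, 140.5]
ee_rot: [-0.001, 0.052, 0.999, -0.001]
ft_force: [0.3, -0.2, 1.0]
gripper_width: 42.8
```

```bash
python3 look.py A wrist side
```

```text
t 31.15 tcp [564.4 -44.8 140.5] jawyaw 84.02 z [-0.0024 -0.001  -1.    ] f [ 0.3 -0.2  1. ] w 42.8
```

View pics/A_w.png

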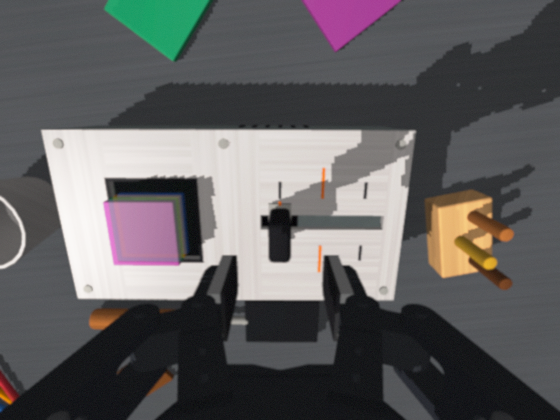

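View pics/A_s.png

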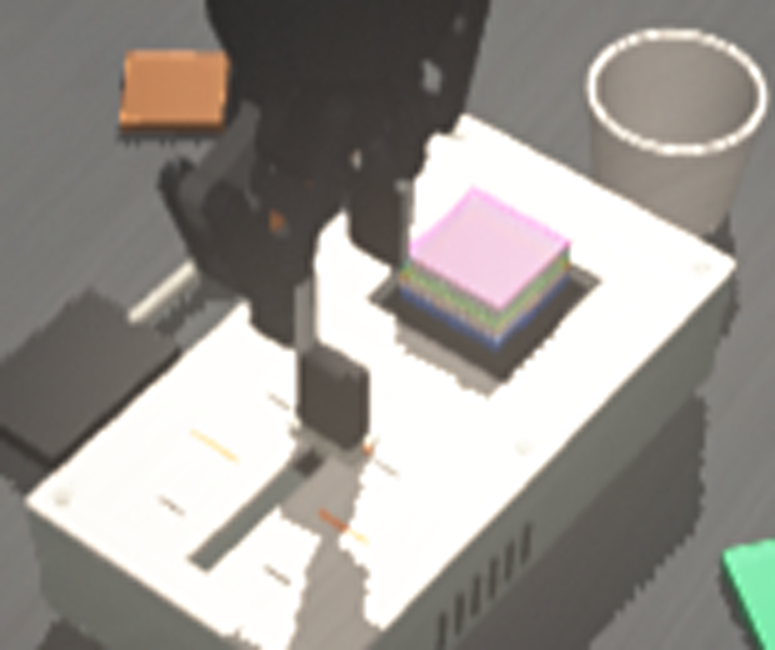

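Request:
send_rows(travel=[[0, 0, -0.015], [0, 0, -0.03], [0, 0, -0.045], [0, 0, -0.056], [0, 0, -0.056]], turn=[[0, 0.1, -0.2], [0, 0.1, -0.2], [0, 0.1, -0.2], [0, 0.1, -0.2], [0, 0.1, -0.2]])

```text
time: 31.88
eef_pos: [564.4, -44.8, 84.5]
ee_rot: [-0.002, 0.056, 0.998, -0.001]
ft_force: [0.0, 0.6, 0.3]
gripper_width: 42.9
```

```bash
python3 look.py B wrist side
```

```text
t 31.88 tcp [564.4 -44.8  84.5] jawyaw 83.61 z [-0.0041 -0.001  -1.    ] f [0.  0.6 0.3] w 42.9
```

View pics/B_w.png

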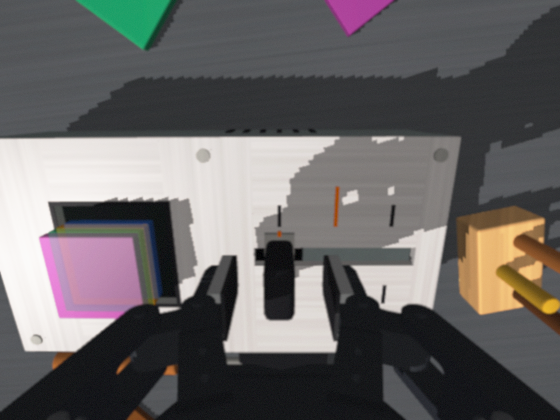

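View pics/B_s.png

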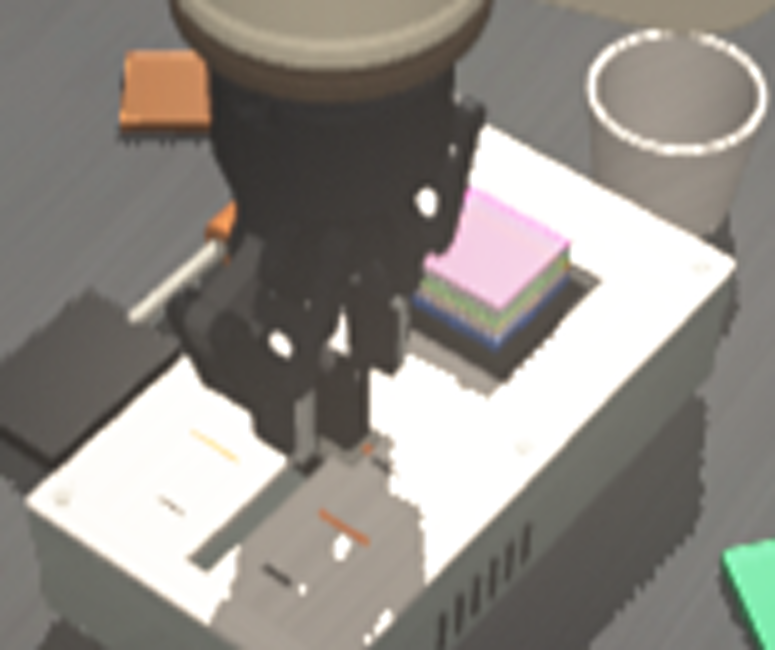

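Request:
send_rows(travel=[[0, 0, 0], [0, 0, 0], [0, 0, 0], [0, 0, 0]], turn=[[0, 0, 0], [0, 0, 0], [0, 0, 0], [0, 0, 0]], gripper=-0.55)

```text
time: 32.48
eef_pos: [565.1, -44.9, 85.9]
ee_rot: [-0.001, 0.056, 0.998, -0.001]
ft_force: [-0.8, -0.2, -0.4]
gripper_width: 19.3
```

Request:
send_rows(travel=[[0, 0, 0], [0, 0, 0], [0, 0, 0], [0, 0, 0]], turn=[[0, 0, 0], [0, 0, 0], [0, 0, 0], [0, 0, 0]], gripper=-0.85, squeeze=50)

```text
time: 32.98
eef_pos: [565.1, -45.0, 86.0]
ee_rot: [-0.001, 0.056, 0.998, -0.001]
ft_force: [-2.6, -2.4, 4.0]
gripper_width: 12.7
```

```bash
python3 look.py C wrist
```

```text
t 32.98 tcp [565.1 -45.   86. ] jawyaw 83.61 z [-0.0021 -0.0016 -1.    ] f [-2.6 -2.4  4. ] w 12.7
```

View pics/C_w.png

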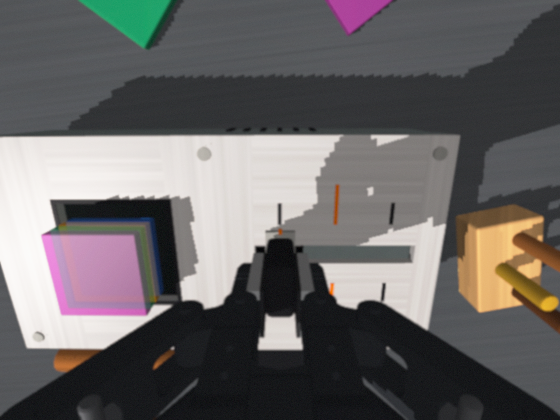

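Request:
send_rows(travel=[[0.0002, 0.002, 0], [0.0004, 0.004, 0], [0.0006, 0.006, 0], [0.0008, 0.008, 0], [0.001, 0.01, 0]], turn=[[0, 0, 0], [0, 0, 0], [0, 0, 0], [0, 0, 0], [0, 0, 0]])

```text
time: 33.65
eef_pos: [566.2, -34.9, 86.0]
ee_rot: [-0.001, 0.056, 0.998, -0.001]
ft_force: [-1.6, -4.9, 3.1]
gripper_width: 13.1
```

Request:
send_rows(travel=[[0.0002, 0.002, 0], [0.0004, 0.004, 0], [0.0006, 0.006, 0], [0.0008, 0.008, 0], [0.001, 0.01, 0]], turn=[[0, 0, 0], [0, 0, 0], [0, 0, 0], [0, 0, 0], [0, 0, 0]])

```text
time: 34.28
eef_pos: [567.2, -25.1, 86.0]
ee_rot: [-0.001, 0.056, 0.998, -0.001]
ft_force: [-0.3, -7.0, 2.1]
gripper_width: 12.9
```

```bash
python3 look.py D wrist
```

```text
t 34.27 tcp [567.2 -25.1  86. ] jawyaw 83.61 z [-0.0017 -0.0024 -1.    ] f [-0.3 -7.   2.1] w 12.9
```

View pics/D_w.png

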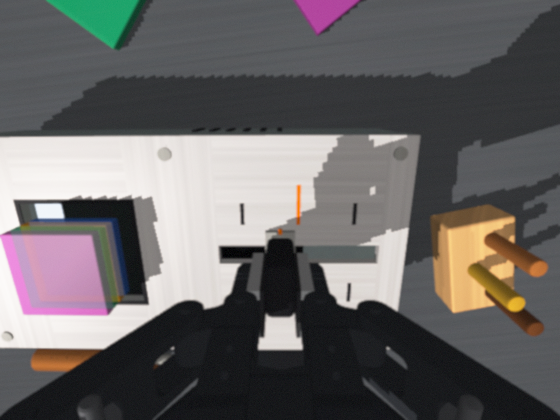

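Request:
send_rows(travel=[[0.0002, 0.002, 0], [0.0004, 0.004, 0], [0.0006, 0.006, 0], [0.0008, 0.008, 0], [0.001, 0.01, 0]], turn=[[0, 0, 0], [0, 0, 0], [0, 0, 0], [0, 0, 0], [0, 0, 0]])

```text
time: 34.95
eef_pos: [568.3, -15.2, 86.0]
ee_rot: [-0.001, 0.056, 0.998, -0.002]
ft_force: [-0.0, -8.6, 2.1]
gripper_width: 12.8
```

```bash
python3 look.py E wrist side
```

```text
t 34.95 tcp [568.3 -15.2  86. ] jawyaw 83.61 z [-0.0017 -0.0031 -1.    ] f [-0.  -8.6  2.1] w 12.8
```

View pics/E_w.png

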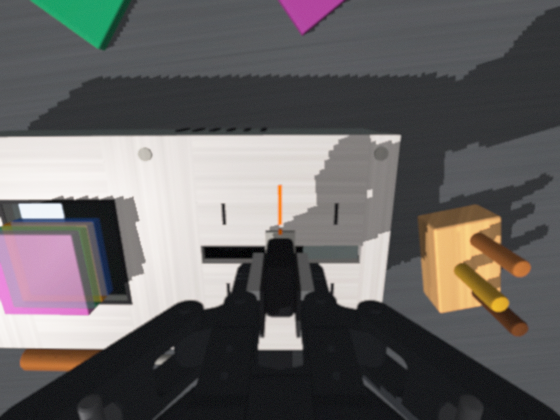

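View pics/E_s.png

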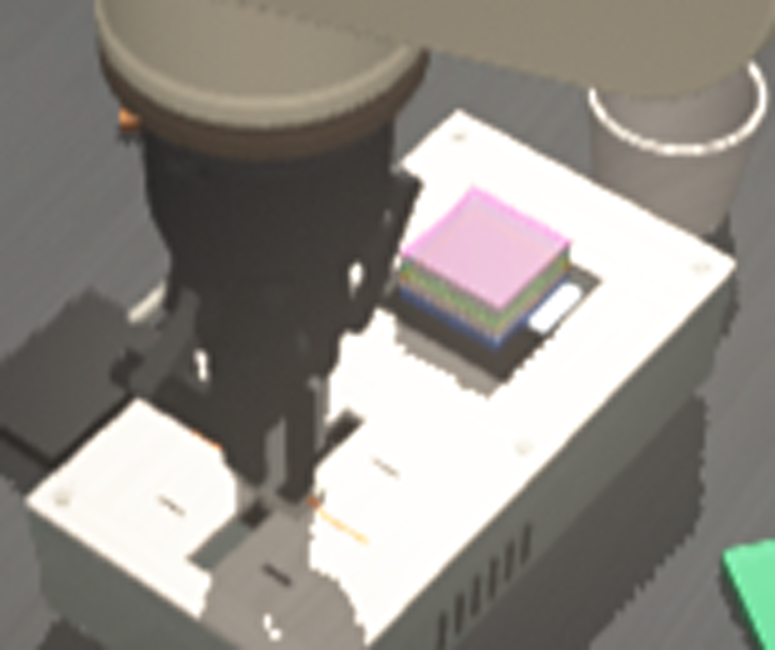

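```bash
python3 - <<'E'
from h import *
for i in range(84):
    if i%12==0:
        s=get_state(); print(round(s["time"],2),s["eef_pos"].round(2),s["ft_force"].round(1),round(s["gripper_width"],1))
    camera("top" if i%2 else "wrist")
E
python3 look.py F wrist side
```

```text
35.05 [568.29 -15.13  85.99] [-0.4 -8.6  3.4] 12.8
35.65 [568.29 -15.25  86.01] [-0.6 -8.5  1.7] 12.8
36.25 [568.27 -15.26  85.98] [-0.3 -9.5  2.6] 13.4
36.85 [568.29 -15.28  86.01] [-1.2 -9.8  2.4] 12.8
37.45 [568.3  -15.27  86.02] [-1.5 -8.3  3. ] 13.0
38.05 [568.3  -15.26  86.01] [-0.1 -9.2  2.6] 13.0
38.65 [568.27 -15.26  86.01] [-1.6 -7.8  2.9] 12.9
t 39.25 tcp [568.3 -15.3  86. ] jawyaw 83.61 z [-0.0017 -0.003  -1.    ] f [-1.1 -8.7  3.1] w 13.2
```

View pics/F_w.png

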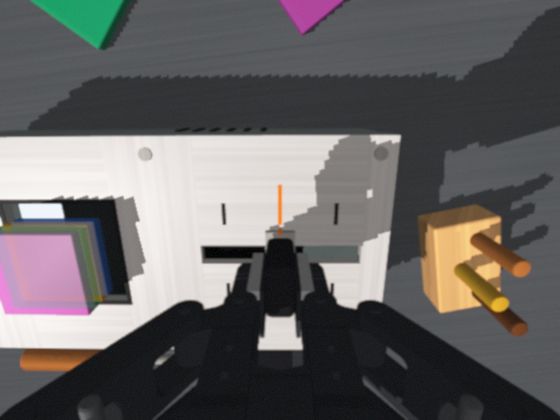

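```bash
python3 -c "
from workcell import *
print(job_done())"
```

```text
the job is handed in; nothing more can be done
None
```

The stack is squared up over the window and the shutter is being held at the half-way line. I handed the job in at about 39 s of the 72 s allowed.

**Stack:** I squared the four blanks with light 20 N squeezes along and across the box, some of them off-centre to take out the green one's last rotation. One early squeeze had a finger ride up on the blue blank, with about 17 N upward force. I backed off, lowered the gripper and redid it. With the fingers clear and the shutter still shut, the pictures showed all edges flush. The stack centre measured within about 1 mm of the window's centre from the wrist camera. The side camera put the stack in the same place. My side-camera fit of the window's dark opening came out 3–4 mm off the other measurements; I put that down to rough corner picks and did not use it.

**Shutter:** I gripped the tab and eased it about 30 mm open at roughly 16 mm/s. The wrist picture showed the tab level with the orange line. The pull was about 9 N, which is what the spring should give at half.

**Hold:** Over about 4 s the arm's position changed by no more than 0.15 mm. The last picture before handing in showed the visible part of the stack unmoved and the tool block in place. The pot and paddle looked undisturbed in the last views where they could be seen. The gripper was still holding the tab at hand-in.

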